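Air the washed pill boxes under a propped lid

TASK

Fold the lid of the white airing bin wide open, lay every washed pill box inside the bin side by side, and spin the knurled collar up its threaded rod until its top face is level with the gauge pointer. Only when all that is done, fold the lid back down until its fork rests on the collar, so that it stays propped ajar. Leave the gauge pointer and everything else on the island as they are.

Things in the scene. Friction and masses are not known exactly. Their poses are not given: they have to be found in the camera images.
- bin_in (a point): centre of the inner floor of the fixed open bin of white plastic; the floor is 13 mm above the table. Inside the bin measures 120 mm along this point's x and 280 mm along its y; walls are 5 mm thick and their rim is 45 mm above the floor (58 mm above the table). z is up, x points from the bin's front to the lid's hinge side. The bin, its threaded rod and its gauge post stand on one base, which is turned differently from start to start
- lid_hinge (a point): a point of the lid, on the middle of its hinge line, level with the bin's rim, at x = +65 mm, y = 0 of the bin's frame; the hinge line runs along the bin's y
- lid (a joint): angle of the white lid (130 x 290 x 6 mm plate, 0.3 kg) in rad: 0 is shut flat on the rim, 1.57 upright, 2.0 its stop. The hinge is stiff (about 0.65 N m of friction), so the lid stays where it is left; it starts ajar
- lid_bar (a point): middle of the lid's steel handle bar: a round bar 12 mm thick along the hinge direction, free for 84 mm between its two arms, 185 mm from the hinge line and 55 mm to the bin's -y side of its middle; its axis is 4 mm above the plane of the lid's underside, and there is 49 mm of open gap between the bar and the lid's edge. It can be pinched from above at any lid angle; with the lid upright it is 243 mm above the table, in the way of low carries
- fork_rest (a point): middle of the underside of the two-pronged fork (48 mm wide, slot 20 mm) that sticks out from the lid's front edge, 195 mm from the hinge line, in the plane of the lid's underside. When the lid is folded down the prongs straddle the threaded rod and this underside lands on the collar's top face, which stops the lid. The prongs are bent so as to lie about flat on the collar then
- collar_mid (a point): centre (on the axis, half-way up) of the knurled steel collar, 46 mm in diameter and 24 mm high, on the upright threaded rod (12 mm thick, top 106 mm above the table) in front of the bin. Free all round for 60 mm, except for the lid's fork when the lid is low
- collar_top (a point): centre of the collar's top face (12 mm above its middle); z is up
- collar (a joint): how far the collar is turned, rad. Counter-clockwise seen from above is positive and raises it: 12 mm per full turn. It does not slide without turning, stays where it is left, and takes about 0.08 N m to turn; range 0 to 13.6
- pointer_tip (a point): tip of the flat gauge pointer (2 mm thick, the point is at mid thickness) on the aluminium gauge post (its top 120 mm above the table), 73 mm from the rod's axis on the side away from the bin; its height is the wanted height of the collar's top face, always above where the collar starts. z is up. Do not move it (it slides on its post with 4 N)
- pill1_mid (a point): centre of a washed pill box, a closed frosted plastic box 84 mm long (its x), 40 mm wide (its y), 30 mm high (its z), 60 g; starts flat on the table. Two or three of the four are present
- pill2_mid (a point): centre of a washed pill box, a closed frosted plastic box 84 mm long (its x), 40 mm wide (its y), 30 mm high (its z), 60 g; starts flat on the table. Two or three of the four are present
- pill3_mid (a point): centre of a washed pill box, a closed frosted plastic box 84 mm long (its x), 40 mm wide (its y), 30 mm high (its z), 60 g; starts flat on the table. Two or three of the four are present
- pill4_mid (a point): centre of a washed pill box, a closed frosted plastic box 84 mm long (its x), 40 mm wide (its y), 30 mm high (its z), 60 g; starts flat on the table. Two or three of the four are present
- canister: bystander: sage ceramic canister, 104 mm across, 153 mm high; origin under its centre
- disc: bystander: blue silicone jar opener disc, 110 mm across, 10 mm thick; origin under its centre
- clip: bystander: steel fridge magnet clip, 55 x 32 x 18 mm; origin under its centre
- mug: bystander: white mug, 80 mm across, 92 mm high; origin under its centre
- soap: bystander: green glass soap bottle, 64 mm across, 190 mm high; origin under its centre

How it is judged:
By the outcome, as a careful person would: the job done as asked, in the order asked, and still so for the second after the job is handed in, with the robot touching nothing.
Of pill1, pill2, pill3, pill4 only 2 to 3 are there at a start; the rules pass over those that are not, and their reading is None.
At some moment in a run one of pill1, pill2, pill3, pill4 may be knocked a few centimetres aside while the robot is not near it.
Once in a run the grip may slacken for a moment while it holds something.
It also fails if it takes over 210 s, if anything falls off the work surface, if the arm or the gripper's body presses on something with over 40 N, if the wrist force passes 120 N, or if a joint passes its speed limit or range.

ROBOT

A 7-joint arm with a two-finger parallel gripper is mounted at the origin on the work surface. World frame = base frame: x ahead of the robot, y to its left, z up, the work surface at z = 0. Lengths are in mm, angles in rad, forces in N, time in s.
With the tool pointing down it reaches from about 350 to 900 mm from the base axis. Payload 8.1 kg.
Tool frame: the origin (TCP) lies on the front face of the gripper's body, between the roots of the fingers; the fingertips stand 73 mm ahead of it and the grasp point (between the pads) lies 54 mm ahead of it; y points along the fingers, z is the direction in which the jaws open and shut, and the axes are right-handed (so a half turn about y gives the same grasp; the last joint's range is limited). The gripper opens to 85 mm and grips with 20 to 120 N. Pads are 22 mm wide; open, the fingers measure 114 mm over their backs; the gripper's body (76 mm by 85 mm) begins 54 mm behind the grasp point. The pads swing forward as they close: fully open they stand 13 mm farther back than shut.
Start: joints at [-1.262, 0.434, 0.025, 1.573, -0.012, 1.134, -0.075], TCP at [250.188, 572.751, 303.923] pointing down, gripper open.
Joint ranges: [-2.62, 2.62], [-0.44, 2.09], [-1.27, 1.32], [0.08, 2.57], [-1.32, 4.46], [0.12, 2], [-2.74, 2.74]. Speed limits (rad/s): [2.22, 2.22, 3.01, 3.01, 3.14, 3.14, 3.14].

INTERFACE

Orientations are given as a unit quaternion [w, x, y, z].
In Python, from plant import ctrl gives the robot as it stands.
- The arm moves only by the tool apply_moves, never from a script. Its argument "steps" is a list that holds one entry, the list of rows, each a list of 6 numbers: the shift along the tool's x, y, z in m, then the turn, a rotation vector about the tool's x, y, z in rad. A call has 1 to 8 rows; each row is the pose to reach, as a shift and turn from the pose measured when the call began, along the tool's axes at that moment; what a row does not reach only later rows make up. A row lasts 1/10 s, in which the tool goes at most 50 mm and 8.59 degrees, less where a joint would pass 70% of its speed; a pose out of reach is approached as far as the arm can. A call with a gripper value outside its range is refused whole. "fingers" is the gripper command: -1 is shut, 1 is fully open, values between are in proportion, set as the call begins (left out, the last holds). The fingers move at their own pace and stop on an object; "force" is the grip in N (left out, the last holds). Time passes only in rows, so rows that repeat a pose let the fingers close. It gives the time, the measured TCP pose, the force and the opening at its end, in the units of the state.
- ctrl.get_obs(): the state, without advancing time (a new reading comes with each control period).
- ctrl.camera(name): name is "scene" or "top" or "wrist"; returns (picture, depth): 420x560x3 uint8, red, green, blue; 420x560 float32, mm along the optical axis (not along the pixel's ray), 0 where there is no reading.
- ctrl.camera_info(name): a dict with "fov_y" (degrees; the focal length in pixels is half the picture's height over the tangent of half this angle, whatever the lens; pixels are square), "cx", "cy" (the principal point, pixels), "R" (3x3) and "t" (3): a world point X has camera coordinates R X + t. Camera axes: x right, y down, z forward; pixel columns grow to the right and rows downward; lengths in mm; the calibration is good to about 2 mm. The wrist camera is an equidistant fisheye: a pixel r from the principal point sees the ray r / f radians off the axis. A picture is of the moment at which its call begins: read the wrist's pose just before it. camera_info takes no time and is no camera call; for the wrist camera it gives the pose at the moment of the call.
- ctrl.job_done(): hands the job in, once; it reports no verdict.
The state is a dict: "time": time; "q": joint angles; "dq": joint speeds; "tau": joint torques, N m; "ee_pos": TCP position; "ee_rot": TCP orientation; "contact_force": force on the tool from outside, world axes, zero at the start; "ft_torque": the same for the moment, N m; "grip_width": finger opening in mm.
Only numpy, scipy, OpenCV 4.12 (cv2) and the standard library are available. Lean on these libraries where they do the work, as an engineer would, in place of code of your own. Each camera call takes 0.05 s, during which the arm holds its last target. There are 200 camera calls.

## Working session

There is one attempt and no reset: what is moved stays moved. The work goes in short steps, Python scripts to look and compute and a tool call to move; the robot and the scene stay as the last step left them, time stands still between calls to the robot, and variables do not carry over. Pictures are saved under pics/ and viewed, about 12 in all and at most 16, crops included, and the job is handed in when it is done.

Besides the shell and the picture viewer there is one more tool, called after "Call:" as name(argument=value, ...) on one line, values as JSON. apply_moves: Moves the arm, as the interface text tells. Its arguments: {"type":"object","properties":{"steps":{"type":"array"},"fingers":{"type":"number"},"force":{"type":"number"}},"required":["steps"]}

```bash
ls; mkdir -p pics
python3 - <<'E'
from plant import ctrl
import cv2,numpy as np
o=ctrl.get_obs();print({k:np.round(v,3).tolist() for k,v in o.items()})
for n in("scene","top"):
    i=ctrl.camera_info(n);print(n,{k:np.round(v,3).tolist() for k,v in i.items()})
    p,d=ctrl.camera(n);cv2.imwrite(f"pics/{n}0.png",p[:,:,::-1]);np.savez(f"pics/{n}0.npz",p=p,d=d)
print({k:np.round(v,3).tolist() for k,v in ctrl.camera_info("wrist").items()})
E
```

```text
pics
{'time': 0.0, 'q': [-1.262, 0.435, 0.025, 1.574, -0.012, 1.134, -0.075], 'dq': [0.001, -0.001, 0.0, -0.0, -0.0, -0.0, 0.001], 'tau': [-0.001, -67.049, 1.025, -31.62, 0.016, 0.013, -0.0], 'ee_pos': [250.048, 572.357, 303.091], 'ee_rot': [-0.692, 0.693, -0.145, 0.145], 'contact_force': [-0.37, 0.612, -0.477], 'ft_torque': [0.028, 0.001, -0.026], 'grip_width': 85.523}
scene {'fov_y': 43.07, 'cx': 279.599, 'cy': 208.698, 'R': [[0.297, 0.955, 0.022], [0.644, -0.183, -0.743], [-0.705, 0.234, -0.669]], 't': [-138.843, -287.228, 2057.326]}
top {'fov_y': 44.297, 'cx': 279.818, 'cy': 209.677, 'R': [[-0.005, -1.0, 0.019], [-0.98, 0.001, -0.198], [0.198, -0.02, -0.98]], 't': [-36.32, 542.429, 1256.021]}
{'fov_y': 65.706, 'cx': 279.989, 'cy': 206.233, 'R': [[0.401, 0.916, -0.002], [0.88, -0.384, 0.278], [0.254, -0.113, -0.961]], 't': [-623.507, -35.554, 378.483]}
```

View pics/scene0.png

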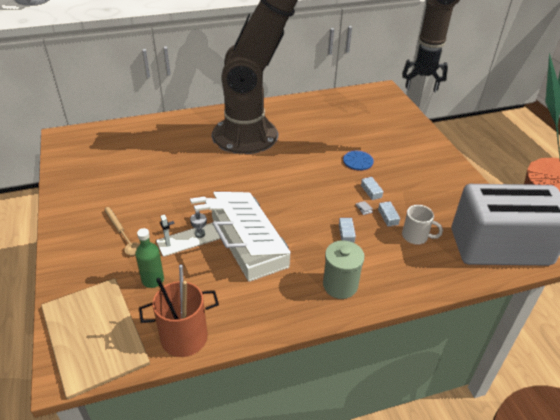

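View pics/top0.png

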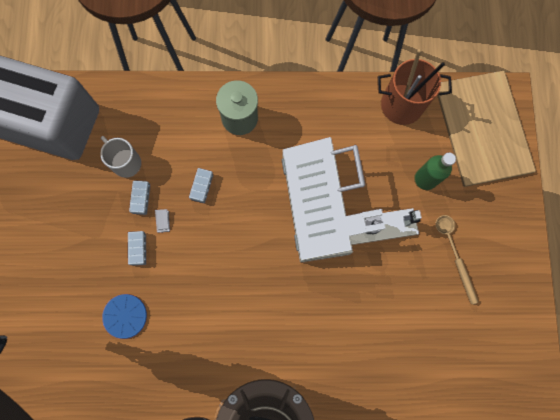

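The pictures show three pill boxes (top view px (139,197), (201,186), (137,248)), the bin at about (315,200) with its handle at (350,168), and the rod and gauge to the right at (375,222) and (413,217). Next I'll measure them.

```bash
cat > h.py <<'E'
import numpy as np,cv2
from plant import ctrl
from scipy.spatial.transform import Rotation as Ro
def rays(n,uv,info=None):
    i=info or ctrl.camera_info(n);f=210/np.tan(np.radians(i['fov_y'])/2)
    uv=np.atleast_2d(np.asarray(uv,float));d=(uv-[i['cx'],i['cy']])/f
    if n=='wrist':
        r=np.linalg.norm(d,axis=1,keepdims=True)+1e-9
        v=np.hstack([d/r*np.sin(r),np.cos(r)])
    else: v=np.hstack([d,np.ones((len(d),1))])
    R=np.array(i['R']);t=np.array(i['t'])
    return -R.T@t, v@R, v
def onplane(n,uv,z,info=None):
    c,w,_=rays(n,uv,info);return c+w*((z-c[2])/w[:,2])[:,None]
def cloud(n,d,info=None):
    uu,vv=np.meshgrid(np.arange(d.shape[1]),np.arange(d.shape[0]))
    c,w,v=rays(n,np.c_[uu.ravel(),vv.ravel()],info)
    P=c+w*(d.ravel()/v[:,2])[:,None];P[d.ravel()==0]=np.nan
    return P.reshape(*d.shape,3)
def proj(n,X,info=None):
    i=info or ctrl.camera_info(n);f=210/np.tan(np.radians(i['fov_y'])/2)
    c=np.atleast_2d(X)@np.array(i['R']).T+np.array(i['t'])
    if n=='wrist':
        r=np.linalg.norm(c[:,:2],axis=1,keepdims=True)+1e-9
        return c[:,:2]/r*np.arctan2(r,c[:,2:])*f+[i['cx'],i['cy']]
    return c[:,:2]/c[:,2:]*f+[i['cx'],i['cy']]
def rot():
    o=ctrl.get_obs();w,x,y,z=o['ee_rot'];return np.array(o['ee_pos']),Ro.from_quat([x,y,z,w])
def q_down(yaw):  # jaw (tool z) along yaw, x?; y=-Z pointing: tool y = down
    z=np.array([np.cos(yaw),np.sin(yaw),0]);y=np.array([0,0,-1.]);return Ro.from_matrix(np.c_[np.cross(y,z),y,z])
def go(target,R=None):
    """print shift (m) in tool axes and rotvec for TCP target (mm)"""
    p,r=rot();s=r.inv().apply(np.array(target)-p)/1000
    v=(r.inv()*R).as_rotvec() if R is not None else np.zeros(3)
    print('shift',np.round(s,4).tolist(),'turn',np.round(v,3).tolist(),'rows>=',int(np.ceil(max(np.linalg.norm(s)/.05,np.linalg.norm(v)/.15))))
E
python3 - <<'E'
from h import *
p,r=rot();print("tool axes cols\n",r.as_matrix().round(3))
a=np.load('pics/top0.npz');P=cloud('top',a['d']);b=np.load('pics/scene0.npz');S=cloud('scene',b['d'])
z=P[...,2]
print('table z',np.nanmedian(z[330:380,180:230]), np.nanmedian(S[100:130,280:330,2]))
def boxes(z,P,img,lo,hi,reg,nm):
    m=((z>lo)&(z<hi)).astype(np.uint8)
    mm=np.zeros_like(m);x0,y0,x1,y1=reg;mm[y0:y1,x0:x1]=m[y0:y1,x0:x1]
    n,l,s,c=cv2.connectedComponentsWithStats(mm)
    for k in range(1,n):
        if s[k,4]>40:
            q=P[l==k];re=cv2.minAreaRect(q[:,:2].astype(np.float32))
            print(nm,c[k].round(),s[k,4],'z',np.median(q[:,2]).round(1),'rect',np.round(re[0],1),np.round(re[1],1),round(re[2],1))
boxes(z,P,a['p'],8,45,(90,150,240,350),'top')
# bin region heights
m=(z>45)&(z<260);mm=np.zeros_like(m);mm[120:270,270:425]=m[120:270,270:425]
for v in range(125,270,12):print(v,[int(x) if x==x else -1 for x in z[v,275:425:6]])
c=cv2.resize(a['p'][125:275,270:430],None,fx=5,fy=4*1.25*.8,interpolation=cv2.INTER_CUBIC)
e=cv2.resize(b['p'][180:290,140:300],None,fx=5,fy=5,interpolation=cv2.INTER_CUBIC)
cv2.imwrite('pics/c_top.png',c[:,:,::-1]);cv2.imwrite('pics/c_scene.png',e[:,:,::-1]);print(c.shape,e.shape)
E
```

```text
tool axes cols
 [[ 0.916 -0.     0.4  ]
 [-0.4   -0.001  0.916]
 [ 0.    -1.    -0.001]]
table z -0.24290998315018442 2.013686341297671
top [112. 156.] 99 z 22.5 rect [693.2 401.8] [13.4 49.2] 63.3
top [131. 168.] 160 z 27.7 rect [665.3 355.3] [33.2 78.1] 48.0
top [200. 185.] 534 z 30.4 rect [615.7 168.9] [42.5 84.9] 74.9
top [139. 197.] 560 z 29.8 rect [583.2 327.5] [42.4 85. ] 86.3
top [161. 219.] 226 z 14.9 rect [523.5 268.9] [56.5 31.8] 4.9
top [136. 248.] 579 z 29.9 rect [451.2 328. ] [85.3 41.3] 3.9
top [124. 316.] 1180 z 10.8 rect [281.2 354.5] [108.8 105.9] 89.8
125 [0, -1, 0, 1, -2, 1, 0, 0, -3, 0, -5, 2, 4, 0, 2, 0, 0, 4, 6, -1, 1, 2, 1, 0, 4]
137 [-4, 2, 0, -1, -3, -2, 0, -3, 0, 106, 5, -5, -3, -5, 4, 3, -2, 2, 1, 3, 0, -3, 1, -3, 0]
149 [1, 0, 70, 77, 82, 84, 88, 95, 102, 110, 0, 118, 123, 134, -1, 1, -2, -3, 1, 2, 1, 0, -3, 2, -1]
161 [0, 0, 73, 70, 85, 82, 85, 94, 100, 108, 57, 0, 1, 0, 133, 0, -2, 2, 3, 0, 0, 6, 0, -3, 0]
173 [1, -3, 65, 69, 77, 81, 88, 98, 97, 99, 111, -3, 0, 2, 131, 2, 0, 0, 5, 0, 2, 0, 0, 0, 54]
185 [-2, 0, 12, 67, 69, 80, 86, 89, 95, 96, 106, -1, 3, 121, 128, 7, 1, -1, 0, -1, -2, 0, 3, 2, 13]
197 [2, 0, -2, 70, 69, 74, 86, 92, 91, 100, 102, 109, 2, -2, 0, 1, -4, -1, 1, 0, -1, 0, -1, 1, 1]
209 [-1, -2, -3, 67, 70, 79, 79, 87, 90, 95, 102, 110, 3, -3, 0, 0, 2, 137, 0, -3, 1, -3, 0, 0, 0]
221 [0, 1, 1, 19, 71, 69, 79, 83, 91, 95, 101, 108, 106, 121, 115, 80, 74, 110, 8, 5, 9, 7, 42, 95, 96]
233 [5, 0, 0, 6, 66, 70, 75, 82, 91, 93, 97, 101, 105, 114, 117, 3, 66, 5, 3, 9, 3, 9, 6, 6, 3]
245 [0, -1, 1, 2, 62, 69, 75, 80, 90, 91, 97, 106, 104, 0, -2, 1, 2, 1, -2, -2, -4, -2, 0, 4, -4]
257 [0, 1, 0, -1, 18, 66, 73, 61, 33, 6, -1, 2, -2, -2, -4, 0, -1, -3, -3, 0, -4, 0, 1, 0, -5]
269 [1, -1, -2, 2, 2, -1, -1, 2, 1, 0, -5, 1, 2, 0, -2, -2, 3, -2, -3, 0, 5, 2, -1, -2, 0]
(600, 800, 3) (550, 800, 3)
```

View pics/c_scene.png

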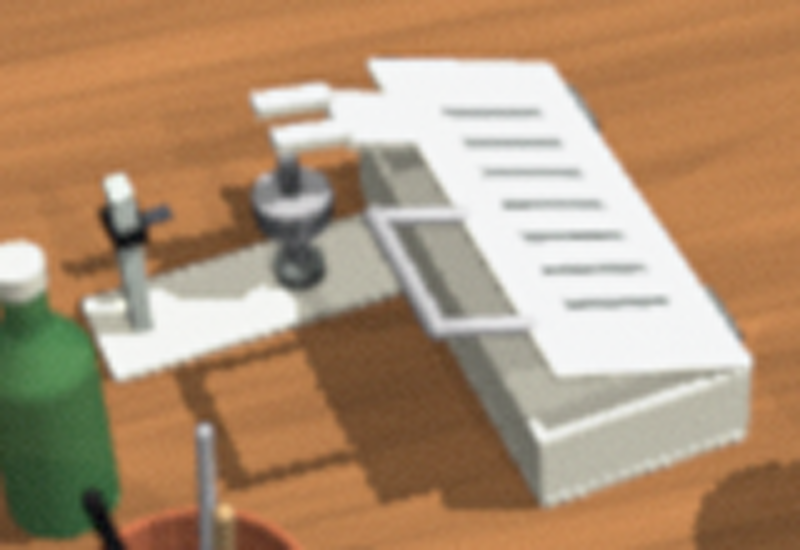

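Run:
```python
from h import *
a=np.load('pics/top0.npz');P=cloud('top',a['d']);p=a['p'].astype(int)
m=np.zeros(P.shape[:2],bool);m[130:265,280:345]=1
m&=(P[...,2]>60)&(p.min(2)>180)
Q=P[m]
for _ in range(6):
    c=Q.mean(0);n=np.linalg.svd(Q-c)[2][2];n*=np.sign(n[2]);r=(P[m]-c)@n;Q=P[m][abs(r)<6]
print('n',n.round(3),'res',r[abs(r)<6].std().round(2),len(Q))
hd=np.array([n[1],-n[0],0]);hd/=np.linalg.norm(hd);hd*=-np.sign(hd[0])*1 # bin y ~ -X
bx=np.cross(hd,[0,0,1]);print('biny',hd.round(4),'binx',bx.round(4),'lid',np.arccos(n[2]).round(3))
cu=c-6*n; # underside point; move up-slope dir
dn=bx-n*(bx@n);dn/=np.linalg.norm(dn) # toward hinge within plane
h=cu+dn*((58-cu[2])/dn[2]);
# extents from mask rect in plane coords
k=np.zeros_like(m,np.uint8);k[m]=(abs(r)<6);k=cv2.morphologyEx(k,cv2.MORPH_OPEN,np.ones((9,9)))
k=cv2.morphologyEx(k,cv2.MORPH_CLOSE,np.ones((9,9)))
vv,uu=np.where(k>0)
o,w,_=rays('top',np.c_[uu,vv]);X=o+w*(((c-o)@n)/(w@n))[:,None]
e=np.c_[(X-h)@hd,(X-h)@-dn];re=cv2.minAreaRect(e.astype(np.float32));print('rect in lid coords (y,fromhinge)',re)
print('h',h.round(1))
for nm,(x0,y0,x1,y1) in dict(bar=(350,140,368,192)).items():
    pass
np.savez('pics/lid.npz',n=n,h=h,hd=hd,bx=bx,dn=dn)
# all points in bin-ish frame for right part: list by height
R=np.array([bx,hd,[0,0,1]])
for v,u in [(152,352),(165,357),(178,361),(185,358)]:
    print('bar?',(u,v),P[v,u].round(1),'lid y/from hinge',((P[v,u]-h)@hd).round(1),((P[v,u]-h)@-dn).round(1))
c2=a['p'][125:275,280:430];cv2.imwrite('pics/c_top2.png',cv2.resize(c2,(600,600),interpolation=cv2.INTER_CUBIC)[:,:,::-1])
```

```text
n [-0.055  0.351  0.935] res 2.3 4794
biny [-0.9881 -0.1539 -0.    ] binx [-0.1539  0.9881  0.    ] lid 0.364
rect in lid coords (y,fromhinge) ((-0.686370849609375, 65.57059478759766), (127.18377685546875, 287.6625061035156), 89.67913818359375)
h [556.4 -68.2  58. ]
bar? (352, 152) [ 715.  -237.1   -6.2] lid y/from hinge -130.7 156.0
bar? (357, 165) [ 638.6 -225.7  128.4] lid y/from hinge -57.0 182.4
bar? (361, 178) [ 603.8 -233.   135.8] lid y/from hinge -21.5 186.7
bar? (358, 185) [ 587.7 -226.   130.8] lid y/from hinge -6.6 176.1
```

View pics/c_top2.png

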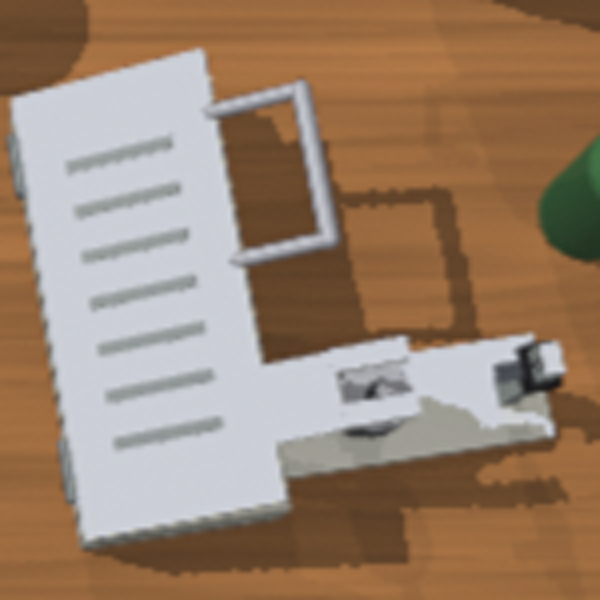

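```bash
cat >> h.py <<'E'
L=np.load('pics/lid.npz');H,HY,BX=L['h'],L['hd'],L['bx'];Z=np.array([0,0,1.])
def bar(t): return H+185*(-BX*np.cos(t)+Z*np.sin(t))+4*(BX*np.sin(t)+Z*np.cos(t))-55*HY
BYAW=np.arctan2(BX[1],BX[0])
def binp(x,y,z=0): return H-65*BX+x*BX+y*HY+Z*(z-58)
def near(yaw):  # of yaw and yaw+pi choose nearer to now
    p,r=rot();z=r.as_matrix()[:,2];a=np.arctan2(z[1],z[0]);d=(yaw-a+np.pi/2)%np.pi-np.pi/2;return a+d
E
python3 - <<'E'
from h import *
b=bar(.364);print(b.round(1),bar(1.95).round(1))
go(b+[0,0,54+60],q_down(near(BYAW)))
E
```

```text
[ 637.1 -229.1  127.6] [599.6  11.6 228.4]
shift [0.6756, 0.0625, -0.5795] turn [0.001, -0.566, -0.0] rows>= 18
```

Call:
apply_moves(steps=[[[0.676,0.02,-0.58,0,-0.566,0],[0.676,0.02,-0.58,0,-0.566,0],[0.676,0.02,-0.58,0,-0.566,0],[0.676,0.02,-0.58,0,-0.566,0],[0.676,0.02,-0.58,0,-0.566,0],[0.676,0.02,-0.58,0,-0.566,0],[0.676,0.02,-0.58,0,-0.566,0],[0.676,0.02,-0.58,0,-0.566,0]]], fingers=-0.06, force=40)

```text
time: 0.9
ee_pos: [424.3, 210.5, 294.9]
ee_rot: [-0.705, 0.705, 0.054, -0.055]
contact_force: [1.3, -0.2, 0.8]
grip_width: 40.5
```

Run:
```python
from h import *
go(bar(.364)+[0,0,54+60],q_down(near(BYAW)));print(rot()[0],ctrl.get_obs()['grip_width'])
```

```text
shift [0.1428, 0.0538, -0.467] turn [0.001, -0.0, -0.001] rows>= 10
[424.30757662 210.49308724 294.94796887] 40.463691266991916
```

Call:
apply_moves(steps=[[[0.143,0.02,-0.467,0,0,0],[0.143,0.02,-0.467,0,0,0],[0.143,0.02,-0.467,0,0,0],[0.143,0.02,-0.467,0,0,0],[0.143,0.02,-0.467,0,0,0],[0.143,0.04,-0.467,0,0,0],[0.143,0.05,-0.467,0,0,0],[0.143,0.054,-0.467,0,0,0]]])

```text
time: 1.7
ee_pos: [597.5, -147.4, 259.9]
ee_rot: [-0.705, 0.705, 0.054, -0.055]
contact_force: [1.0, 0.5, -0.5]
grip_width: 40.3
```

Call:
apply_moves(steps=[[[0,0,-0.06,0,0,0],[0,0,-0.06,0,0,0],[0,0,-0.06,0,0,0]]])

```text
time: 2.0
ee_pos: [606.0, -210.1, 259.3]
ee_rot: [-0.704, 0.706, 0.052, -0.053]
contact_force: [0.2, 0.4, 0.3]
grip_width: 39.8
```

Run:
```python
from h import *
go(bar(.364)+[0,0,54+60],q_down(near(BYAW)));print(rot()[0])
i=ctrl.camera_info('wrist');p,d=ctrl.camera('wrist');np.savez('pics/w1.npz',p=p,d=d,**i);cv2.imwrite('pics/w1.png',p[:,:,::-1])
print(proj('wrist',[bar(.364),bar(.364)+42*HY,bar(.364)-42*HY],i).round())
```

```text
shift [0.028, 0.0177, -0.0234] turn [0.002, -0.005, -0.002] rows>= 1
[ 606.02671032 -210.05962349  259.31098413]
[[247. 264.]
 [244. 205.]
 [250. 314.]]
```

View pics/w1.png

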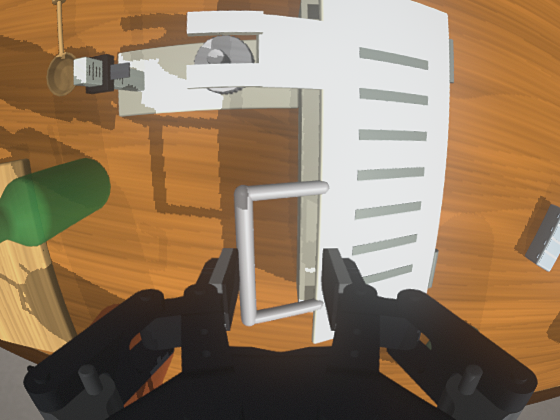

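The wrist view shows the bar from (243,190) to (250,322), within a few pixels of where my model put it. I'll descend and pinch it.

Call:
apply_moves(steps=[[[0.026,0.018,-0.0234,0.002,-0.005,0],[0.026,0.018,-0.0234,0.002,-0.005,0],[0.026,0.048,-0.0234,0.002,-0.005,0],[0.026,0.078,-0.0234,0.002,-0.005,0],[0.026,0.078,-0.0234,0.002,-0.005,0],[0.026,0.078,-0.0234,0.002,-0.005,0]]])

```text
time: 2.65
ee_pos: [635.5, -224.8, 182.0]
ee_rot: [0.706, -0.704, -0.055, 0.057]
contact_force: [0.3, -0.4, 0.5]
grip_width: 40.6
```

Call:
apply_moves(steps=[[[0,0,0,0,0,0],[0,0,0,0,0,0],[0,0,0,0,0,0],[0,0,0,0,0,0],[0,0,0,0,0,0]]], fingers=-1, force=40)

```text
time: 3.15
ee_pos: [637.0, -229.1, 185.3]
ee_rot: [-0.703, 0.707, 0.057, -0.054]
contact_force: [3.7, -11.1, 1.8]
grip_width: 10.6
```

Run:
```python
from h import *
p,r=rot();print(p,ctrl.get_obs()['contact_force'])
g=p-[0,0,54];print('grip at',g,'bar model',bar(.364))
b0=bar(.364)
for t in np.arange(.45,1.99,.085): print(round(t,3),np.round(r.inv().apply(bar(t)-b0)/1000,3).tolist())
```

```text
[ 637.03808629 -229.08814184  185.31125633] [  3.74971242 -11.05115793   1.79799919]
grip at [ 637.03808629 -229.08814184  131.31125633] bar model [ 637.12978474 -229.11517619  127.60069457]
0.45 [0.0, -0.015, 0.007]
0.535 [0.0, -0.028, 0.014]
0.62 [0.0, -0.041, 0.023]
0.705 [0.0, -0.053, 0.033]
0.79 [0.0, -0.065, 0.044]
0.875 [0.0, -0.075, 0.056]
0.96 [0.0, -0.085, 0.068]
1.045 [0.0, -0.093, 0.082]
1.13 [0.001, -0.1, 0.096]
1.215 [0.001, -0.106, 0.11]
1.3 [0.001, -0.11, 0.125]
1.385 [0.001, -0.114, 0.141]
1.47 [0.001, -0.116, 0.156]
1.555 [0.001, -0.116, 0.172]
1.64 [0.001, -0.116, 0.188]
1.725 [0.001, -0.114, 0.203]
1.81 [0.001, -0.11, 0.219]
1.895 [0.001, -0.106, 0.234]
1.98 [0.001, -0.1, 0.248]
```

Call:
apply_moves(steps=[[[0,-0.015,0.007,0,0,0],[0,-0.028,0.014,0,0,0],[0,-0.041,0.023,0,0,0],[0,-0.053,0.033,0,0,0],[0,-0.065,0.044,0,0,0],[0,-0.075,0.056,0,0,0],[0,-0.085,0.068,0,0,0],[0,-0.085,0.068,0,0,0]]])

```text
time: 3.95
ee_pos: [626.3, -160.4, 273.1]
ee_rot: [-0.703, 0.707, 0.058, -0.053]
contact_force: [-1.7, -1.9, 6.9]
grip_width: 10.4
```

```bash
cat > arc.py <<'E'
from h import *
import sys
p,r=rot();o=ctrl.get_obs();print(p.round(1),'F',np.round(o['contact_force'],1),o['grip_width'])
g=p-[0,0,54]-H;x,z=-(g@BX),g[2];t0=np.arctan2(z,x)-np.arctan2(4,185);print('angle',t0,'rad',np.hypot(x,z))
s=np.sign(float(sys.argv[1])-t0)
for t in np.r_[np.arange(t0+s*.09,float(sys.argv[1]),s*.09),float(sys.argv[1])]:print(round(t,2),np.round(r.inv().apply(bar(t)+[0,0,54]-p)/1000,3).tolist())
E
python3 arc.py 1.96
```

```text
[ 626.3 -160.4  273.1] F [-1.7 -1.9  6.9] 10.368920489415821
angle 0.985126318955223 rad 190.6225427205449
1.08 [0.0, -0.004, 0.017]
1.17 [0.0, -0.011, 0.033]
1.26 [0.0, -0.016, 0.048]
1.35 [0.0, -0.021, 0.064]
1.44 [0.001, -0.023, 0.081]
1.53 [0.001, -0.024, 0.097]
1.62 [0.001, -0.024, 0.114]
1.71 [0.001, -0.023, 0.131]
1.8 [0.001, -0.019, 0.147]
1.89 [0.001, -0.015, 0.163]
1.96 [0.001, -0.01, 0.176]
```

Call:
apply_moves(steps=[[[0,-0.009,0.016,0,0,0],[0,-0.016,0.032,0,0,0],[0,-0.021,0.048,0,0,0],[0,-0.025,0.064,0,0,0],[0.001,-0.027,0.081,0,0,0],[0.001,-0.028,0.097,0,0,0],[0.001,-0.028,0.114,0,0,0],[0.001,-0.028,0.114,0,0,0]]])

```text
time: 4.75
ee_pos: [608.6, -44.7, 302.5]
ee_rot: [-0.703, 0.706, 0.06, -0.054]
contact_force: [-6.0, 2.4, 11.6]
grip_width: 10.5
```

```bash
python3 arc.py 1.97
```

```text
[608.6 -44.7 302.5] F [-6.   2.4 11.6] 10.532039307474678
angle 1.6285335025952499 rad 191.12485987404511
1.72 [-0.0, 0.008, 0.016]
1.81 [-0.0, 0.012, 0.032]
1.9 [-0.0, 0.016, 0.048]
1.97 [0.0, 0.021, 0.061]
```

Call:
apply_moves(steps=[[[0,0.003,0.016,0,0,0],[0,0.007,0.032,0,0,0],[0,0.011,0.048,0,0,0],[0,0.016,0.061,0,0,0],[0,0.016,0.061,0,0,0],[0,0.016,0.062,0,0,0]]])

```text
time: 5.35
ee_pos: [598.8, 18.4, 286.4]
ee_rot: [-0.704, 0.705, 0.06, -0.055]
contact_force: [1.5, 4.7, 3.0]
grip_width: 10.3
```

Call:
apply_moves(steps=[[[0,0,0,0,0,0],[0,0,0,0,0,0],[0,0,0,0,0,0],[0,-0.03,0,0,0,0],[0,-0.07,0,0,0,0],[0,-0.1,0,0,0,0],[0,-0.1,0,0,0,0]]], fingers=-0.2)

```text
time: 6.05
ee_pos: [599.4, 17.7, 391.0]
ee_rot: [-0.704, 0.706, 0.063, -0.052]
contact_force: [0.4, 0.0, -1.2]
grip_width: 34.2
```

```bash
python3 arc.py 1.97 | head -2
python3 - <<'E'
from h import *
p,d=ctrl.camera('top');np.savez('pics/top1.npz',p=p,d=d);s,ds=ctrl.camera('scene');np.savez('pics/scene1.npz',p=s,d=ds)
cv2.imwrite('pics/top1.png',np.hstack([p[80:380,80:440],s[130:430-140,100:460].repeat(1,0)[:160] if 0 else cv2.resize(s[120:320,120:420],(450,300))])[:,:,::-1])
E
```

```text
[599.4  17.7 391. ] F [ 0.4  0.  -1.2] 34.182391982153725
angle 1.822576062207749 rad 289.71969975196697
```

View pics/top1.png

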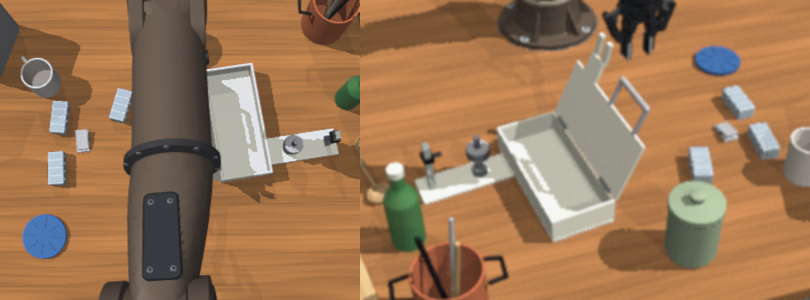

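The lid now leans well open. I'll go to pill A, the one nearest the bin.

```bash
cat >> h.py <<'E'
def pills(n,info,d,lo=20,hi=38):
    P=cloud(n,d,info);m=((P[...,2]>lo)&(P[...,2]<hi)).astype(np.uint8);m=cv2.morphologyEx(m,cv2.MORPH_OPEN,np.ones((3,3)))
    nn,l,s,c=cv2.connectedComponentsWithStats(m)
    for k in range(1,nn):
        if s[k,4]<60: continue
        q=P[l==k];re=cv2.minAreaRect(q[:,:2].astype(np.float32));(w,h),a=re[1],re[2]
        if 70<max(w,h)<100 and 33<min(w,h)<52:
            print('pill',c[k].round(),'at',np.round(re[0],1),'size',np.round(re[1],1),'short-yaw deg',round((a if w<h else a+90)%180,1),'z',np.median(q[:,2]).round(1))
E
python3 - <<'E'
from h import *
a=np.load('pics/top1.npz');pills('top',None,a['d']);a=np.load('pics/scene1.npz');pills('scene',None,a['d'])
print('q',np.round(ctrl.get_obs()['q'],2),rot()[1].as_matrix().round(2).tolist())
go([615.7,168.9,220],q_down(near(np.radians(74.9))))
E
```

```text
pill [200. 185.] at [616.4 168.4] size [44.3 85.1] short-yaw deg 73.5 z 30.2
pill [139. 196.] at [583.6 328. ] size [42.6 83.9] short-yaw deg 86.6 z 30.3
pill [136. 248.] at [451.  328.7] size [85.1 41.5] short-yaw deg 93.8 z 30.5
pill [372. 186.] at [450.7 328.6] size [90.1 47.5] short-yaw deg 96.4 z 31.5
pill [389. 212.] at [584.8 329. ] size [41.  87.9] short-yaw deg 85.1 z 31.3
pill [347. 228.] at [615.6 170. ] size [41.9 89.9] short-yaw deg 72.8 z 31.3
q [-0.29  0.33  0.24  1.53 -0.08  1.28  1.69] [[0.99, 0.01, -0.16], [0.16, -0.0, 0.99], [0.01, -1.0, -0.0]]
shift [0.0404, 0.1666, 0.1465] turn [0.001, 0.426, 0.009] rows>= 5
```

Call:
apply_moves(steps=[[[0.04,0,0.146,0,0.426,0],[0.04,0,0.146,0,0.426,0],[0.04,0.04,0.146,0,0.426,0],[0.04,0.09,0.146,0,0.426,0],[0.04,0.14,0.146,0,0.426,0],[0.04,0.167,0.146,0,0.426,0],[0.04,0.167,0.146,0,0.426,0],[0.04,0.167,0.146,0,0.426,0]]], fingers=0.8)

```text
time: 6.95
ee_pos: [615.0, 167.7, 219.2]
ee_rot: [-0.7, 0.702, -0.091, 0.096]
contact_force: [-0.3, 0.1, 1.4]
grip_width: 76.9
```

Run:
```python
from h import *
p,d=ctrl.camera('top');pills('top',None,d)
i=ctrl.camera_info('wrist');w,d=ctrl.camera('wrist');pills('wrist',i,d);cv2.imwrite('pics/w2.png',w[:,:,::-1])
print(rot()[0])
go([616,169,75],q_down(near(np.radians(74.))))
```

```text
pill [444. 116.] at [581.7 325.9] size [42.8 84. ] short-yaw deg 86.5 z 29.2
pill [279. 193.] at [613.4 166.9] size [41.3 84. ] short-yaw deg 75.1 z 29.4
[616.48210865 168.08153529 221.73074323]
shift [-0.0024, 0.1467, 0.0004] turn [-0.002, 0.015, 0.011] rows>= 3
```

Call:
apply_moves(steps=[[[-0.001,0.05,0,0,0.01,0.01],[-0.001,0.1,0,0,0.01,0.01],[-0.001,0.13,0,0,0.01,0.01],[-0.001,0.146,0,0,0.01,0.01],[-0.001,0.146,0,0,0.01,0.01],[-0.001,0.146,0,0,0.01,0.01]]])

```text
time: 7.65
ee_pos: [618.7, 168.5, 77.8]
ee_rot: [0.702, -0.699, 0.095, -0.098]
contact_force: [0.3, -0.8, 0.1]
grip_width: 76.9
```

Call:
apply_moves(steps=[[[0,0,0,0,0,0],[0,0,0,0,0,0],[0,0,0,0,0,0],[0,0,0,0,0,0]]], fingers=-1, force=35)

```text
time: 8.05
ee_pos: [619.7, 168.8, 79.7]
ee_rot: [0.702, -0.699, 0.094, -0.099]
contact_force: [-0.8, -0.3, 8.3]
grip_width: 39.2
```

```bash
cat > carry.py <<'E'
from h import *
import sys
y=float(sys.argv[1]);o=ctrl.get_obs();print(np.round(o['q'],2),o['grip_width'],rot()[0])
t=binp(0,y,0);print('target',t)
go([t[0],t[1],340],q_down(near(np.arctan2(HY[1],HY[0]))))
E
python3 carry.py -88
```

```text
[-0.48  0.71  0.19  1.75 -0.2   0.7   1.12] 39.19119570105907 [619.71605572 168.77613358  79.65477732]
target [ 653.35767085 -118.85059905    0.        ]
shift [0.112, -0.2612, -0.2662] turn [-0.009, 1.142, 0.002] rows>= 8
```

Call:
apply_moves(steps=[[[0,-0.05,0,0,0,0],[0,-0.1,0,0,0,0],[0,-0.15,0,0,0,0],[0,-0.2,0,0,0,0],[0,-0.26,0,0,0.15,0],[0.01,-0.261,-0.03,0,0.3,0],[0.03,-0.261,-0.08,0,0.45,0],[0.05,-0.261,-0.12,0,0.6,0]]])

```text
time: 8.85
ee_pos: [633.1, 37.9, 342.0]
ee_rot: [0.643, -0.637, 0.298, -0.303]
contact_force: [0.1, 0.9, -0.8]
grip_width: 39.5
```

```bash
python3 carry.py -88
```

```text
[-0.44  0.43  0.44  1.53 -0.2   1.21  0.73] 39.47365385583181 [633.10233009  37.8607531  341.98683125]
target [ 653.35767085 -118.85059905    0.        ]
shift [0.1336, 0.0014, -0.0845] turn [-0.011, 0.538, -0.0] rows>= 4
```

Call:
apply_moves(steps=[[[0.05,0.001,-0.03,0,0.14,0],[0.1,0.001,-0.06,0,0.28,0],[0.134,0.001,-0.085,0,0.42,0],[0.134,0.001,-0.085,-0.011,0.538,0],[0.134,0.001,-0.085,-0.011,0.538,0],[0.134,0.04,-0.085,-0.011,0.538,0],[0.134,0.09,-0.085,-0.011,0.538,0],[0.134,0.13,-0.085,-0.011,0.538,0]]])

```text
time: 9.65
ee_pos: [654.3, -116.0, 209.5]
ee_rot: [0.539, -0.538, 0.459, -0.458]
contact_force: [-0.1, -0.1, -0.5]
grip_width: 39.2
```

```bash
python3 carry.py -88; python3 -c "
from h import *
t=binp(0,-88,0);go([t[0],t[1],95],q_down(near(np.arctan2(HY[1],HY[0]))))"
```

```text
[-0.24  0.62  0.54  1.61 -0.36  1.01  0.57] 39.184196432996195 [ 654.26340157 -116.00218152  209.53679922]
target [ 653.35767085 -118.85059905    0.        ]
shift [0.0023, -0.1305, -0.0013] turn [-0.0, 0.006, -0.002] rows>= 3
shift [0.0029, 0.1145, -0.0014] turn [-0.0, 0.006, -0.002] rows>= 3
```

Call:
apply_moves(steps=[[[0.003,0.05,-0.001,0,0.006,0],[0.003,0.09,-0.001,0,0.006,0],[0.003,0.108,-0.001,0,0.006,0],[0.003,0.114,-0.001,0,0.006,0],[0.003,0.115,-0.001,0,0.006,0],[0.003,0.115,-0.001,0,0.006,0]]])

```text
time: 10.25
ee_pos: [654.8, -118.3, 96.0]
ee_rot: [0.539, -0.536, 0.459, -0.459]
contact_force: [-0.0, 0.4, 0.2]
grip_width: 39.5
```

Call:
apply_moves(steps=[[[0,0,0,0,0,0],[0,0,0,0,0,0],[0,0,0,0,0,0],[0,-0.04,0,0,0,0],[0,-0.09,0,0,0,0],[0,-0.14,0,0,0,0],[0,-0.19,0,0,0,0],[0,-0.245,0,0,0,0]]], fingers=0.45)

```text
time: 11.05
ee_pos: [653.8, -119.0, 338.6]
ee_rot: [0.539, -0.536, 0.459, -0.46]
contact_force: [0.3, 0.5, -0.5]
grip_width: 62.0
```

Run:
```python
from h import *
print(rot()[0])
i=ctrl.camera_info('wrist');w,d=ctrl.camera('wrist');cv2.imwrite('pics/w3.png',w[:,:,::-1]);pills('wrist',i,d,33,52);print(binp(0,-88,0))
p,d=ctrl.camera('top');pills('top',None,d);p,d=ctrl.camera('scene');pills('scene',None,d)
go([583.5,328,340],q_down(near(np.radians(86.5))))
```

```text
[ 653.75322057 -118.98860271  338.59223241]
pill [280. 171.] at [ 652.6 -114.2] size [40.7 83.7] short-yaw deg 9.6 z 42.4
[ 653.35767085 -118.85059905    0.        ]
pill [138. 197.] at [583.8 328. ] size [42.1 84.8] short-yaw deg 86.1 z 30.2
pill [136. 247.] at [450.8 328.5] size [84.2 40.4] short-yaw deg 94.1 z 30.1
pill [372. 186.] at [451.3 328.8] size [89.8 44.7] short-yaw deg 93.7 z 31.5
pill [389. 212.] at [585.3 328.9] size [43.3 87.2] short-yaw deg 85.5 z 31.5
shift [-0.4535, 0.0006, -0.0011] turn [-0.009, -1.353, 0.007] rows>= 10
```

Call:
apply_moves(steps=[[[-0.05,0,0,0,-0.14,0],[-0.1,0,0,0,-0.28,0],[-0.15,0,0,0,-0.42,0],[-0.2,0,0,0,-0.56,0],[-0.25,0,0,0,-0.7,0],[-0.3,0,0,0,-0.84,0],[-0.35,0,0,0,-0.98,0],[-0.4,0,0,0,-1.12,0]]], fingers=0.8)

```text
time: 12.0
ee_pos: [591.9, 277.1, 339.5]
ee_rot: [0.701, -0.699, 0.099, -0.105]
contact_force: [0.8, 0.9, -0.5]
grip_width: 77.0
```

```bash
python3 -c "
from h import *
print(rot()[0]);go([584,328.3,200],q_down(near(np.radians(86.))))"
```

```text
[591.90731451 277.05441867 339.52649026]
shift [-0.0233, 0.1395, 0.0464] turn [-0.003, -0.219, 0.008] rows>= 3
```

Call:
apply_moves(steps=[[[-0.023,0.03,0.046,0,-0.11,0],[-0.023,0.07,0.046,0,-0.219,0.008],[-0.023,0.11,0.046,0,-0.219,0.008],[-0.023,0.14,0.046,0,-0.219,0.008],[-0.023,0.14,0.046,0,-0.219,0.008]]])

```text
time: 12.5
ee_pos: [581.2, 326.4, 193.8]
ee_rot: [-0.706, 0.708, -0.027, 0.022]
contact_force: [-0.4, 0.9, 0.3]
grip_width: 76.9
```

```bash
python3 -c "
from h import *
print(rot()[0]);i=ctrl.camera_info('wrist');w,d=ctrl.camera('wrist');pills('wrist',i,d)
p,d=ctrl.camera('top');pills('top',None,d)
go([583.5,328,81],q_down(near(np.radians(86.))))"
```

```text
[581.2247732  326.44493506 193.78821158]
pill [271.  45.] at [454.1 327.3] size [74.  42.5] short-yaw deg 93.2 z 29.3
pill [282. 208.] at [581.1 326.1] size [41.5 83.4] short-yaw deg 86.1 z 29.4
shift [-0.0004, 0.1183, 0.0001] turn [-0.002, 0.0, -0.001] rows>= 3
```

Call:
apply_moves(steps=[[[-0.001,0.05,0,0,0,0],[-0.001,0.09,0,0,0,0],[-0.001,0.115,0,0,0,0],[-0.001,0.118,0,0,0,0],[-0.001,0.118,0,0,0,0]]])

```text
time: 13.1
ee_pos: [583.9, 328.3, 83.0]
ee_rot: [0.708, -0.706, 0.024, -0.025]
contact_force: [-0.1, -0.2, 0.7]
grip_width: 76.9
```

Call:
apply_moves(steps=[[[0,0,0,0,0,0],[0,0,0,0,0,0],[0,0,0,0,0,0],[0,0,0,0,0,0]]], fingers=-1, force=35)

```text
time: 13.5
ee_pos: [585.0, 328.9, 85.2]
ee_rot: [0.708, -0.705, 0.023, -0.026]
contact_force: [-0.6, -0.4, 8.7]
grip_width: 39.1
```

```bash
python3 carry.py 0
```

```text
[-0.69  0.73  0.15  1.66 -0.15  0.76  1.04] 39.06874713083144 [584.99441344 328.91454716  85.195614  ]
target [ 566.40552167 -132.39030931    0.        ]
shift [0.0146, -0.2571, -0.4602] turn [-0.007, 1.347, -0.0] rows>= 11
```

Call:
apply_moves(steps=[[[0,-0.05,0,0,0,0],[0,-0.1,0,0,0,0],[0,-0.15,0,0,0.1,0],[0,-0.2,-0.01,0,0.23,0],[0,-0.25,-0.05,0,0.37,0],[0.005,-0.26,-0.1,0,0.51,0],[0.005,-0.26,-0.15,0,0.65,0],[0.005,-0.26,-0.2,0,0.79,0]]])

```text
time: 14.3
ee_pos: [575.9, 140.1, 346.3]
ee_rot: [0.645, -0.639, 0.295, -0.298]
contact_force: [1.4, -0.1, -1.0]
grip_width: 38.9
```

```bash
python3 carry.py 0
```

```text
[-0.65  0.36  0.45  1.63 -0.17  1.19  0.54] 38.88307350133995 [575.94843896 140.06027982 346.25859032]
target [ 566.40552167 -132.39030931    0.        ]
shift [0.2012, 0.0044, -0.184] turn [-0.01, 0.551, -0.003] rows>= 6
```

Call:
apply_moves(steps=[[[0.035,0.002,-0.033,0,0.11,0],[0.07,0.002,-0.065,0,0.22,0],[0.105,0.002,-0.1,0,0.33,0],[0.14,0.003,-0.13,0,0.44,0],[0.175,0.004,-0.16,0,0.551,0],[0.201,0.004,-0.184,-0.01,0.551,0],[0.201,0.01,-0.184,-0.01,0.551,0],[0.201,0.05,-0.184,-0.01,0.551,0]]])

```text
time: 15.1
ee_pos: [568.7, -134.1, 298.4]
ee_rot: [0.539, -0.534, 0.459, -0.462]
contact_force: [1.6, -0.0, -0.9]
grip_width: 39.0
```

```bash
python3 -c "
from h import *
print(rot()[0],ctrl.get_obs()['grip_width']);t=binp(0,0,0);go([t[0],t[1],99],q_down(near(np.arctan2(HY[1],HY[0]))))"
```

```text
[ 568.68953222 -134.13042206  298.40175648] 39.04366669035267
shift [-0.002, 0.1994, -0.0036] turn [-0.008, -0.002, -0.0] rows>= 4
```

Call:
apply_moves(steps=[[[-0.002,0.05,-0.002,-0.008,0,0],[-0.002,0.1,-0.003,-0.008,0,0],[-0.002,0.15,-0.003,-0.008,0,0],[-0.002,0.18,-0.003,-0.008,0,0],[-0.002,0.195,-0.003,-0.008,0,0],[-0.002,0.2,-0.003,-0.008,0,0],[-0.002,0.2,-0.003,-0.008,0,0]]])

```text
time: 15.8
ee_pos: [567.4, -132.1, 99.4]
ee_rot: [0.537, -0.536, 0.46, -0.46]
contact_force: [0.3, -0.1, 0.2]
grip_width: 39.1
```

Call:
apply_moves(steps=[[[0,0,0,0,0,0],[0,0,0,0,0,0],[0,0,0,0,0,0],[0,-0.04,0,0,0,0],[0,-0.09,0,0,0,0],[0,-0.14,0,0,0,0],[0,-0.19,0,0,0,0],[0,-0.24,0,0,0,0]]], fingers=0.45)

```text
time: 16.6
ee_pos: [566.8, -132.3, 342.1]
ee_rot: [0.537, -0.536, 0.46, -0.461]
contact_force: [1.7, 1.1, -0.4]
grip_width: 61.9
```

Run:
```python
from h import *
print(rot()[0])
i=ctrl.camera_info('wrist');w,d=ctrl.camera('wrist');cv2.imwrite('pics/w4.png',w[:,:,::-1]);pills('wrist',i,d,33,52);print(binp(0,0,0))
p,d=ctrl.camera('top');pills('top',None,d);p,d=ctrl.camera('scene');pills('scene',None,d)
go([451,328.5,340],q_down(near(np.radians(94))))
```

```text
[ 566.77950283 -132.34618516  342.09199479]
pill [280. 173.] at [ 565.8 -130.1] size [40.6 83.8] short-yaw deg 9.4 z 42.4
pill [354. 171.] at [ 652.9 -114.1] size [42.6 84.9] short-yaw deg 9.9 z 42.3
[ 566.40552167 -132.39030931    0.        ]
pill [136. 247.] at [451.  327.3] size [84.4 41.7] short-yaw deg 92.9 z 29.9
pill [372. 186.] at [452.3 331.4] size [87.7 49.9] short-yaw deg 90.6 z 31.0
shift [-0.474, 0.0028, -0.046] turn [-0.006, -1.488, 0.007] rows>= 10
```

Call:
apply_moves(steps=[[[-0.05,0,-0.005,0,-0.14,0],[-0.1,0,-0.01,0,-0.28,0],[-0.15,0,-0.015,0,-0.42,0],[-0.2,0,-0.02,0,-0.56,0],[-0.25,0,-0.025,0,-0.7,0],[-0.3,0,-0.03,0,-0.84,0],[-0.35,0,-0.035,0,-0.98,0],[-0.4,0,-0.04,0,-1.12,0]]], fingers=0.8)

```text
time: 17.55
ee_pos: [467.2, 256.2, 342.1]
ee_rot: [0.7, -0.699, 0.101, -0.105]
contact_force: [0.9, 0.6, -0.3]
grip_width: 76.7
```

```bash
python3 -c "
from h import *
print(rot()[0]);go([451,327.5,200],q_down(near(np.radians(93.5))))"
```

```text
[467.16524551 256.1936484  342.0805612 ]
shift [-0.037, 0.142, 0.0633] turn [-0.001, -0.353, 0.007] rows>= 4
```

Call:
apply_moves(steps=[[[-0.037,0.03,0.063,0,-0.13,0],[-0.037,0.07,0.063,0,-0.26,0.007],[-0.037,0.11,0.063,0,-0.353,0.007],[-0.037,0.142,0.063,0,-0.353,0.007],[-0.037,0.142,0.063,0,-0.353,0.007],[-0.037,0.142,0.063,0,-0.353,0.007]]])

```text
time: 18.15
ee_pos: [450.8, 326.8, 199.9]
ee_rot: [-0.707, 0.707, 0.021, -0.022]
contact_force: [0.9, -0.2, 0.6]
grip_width: 77.3
```

```bash
python3 -c "
from h import *
i=ctrl.camera_info('wrist');w,d=ctrl.camera('wrist');pills('wrist',i,d)
p,d=ctrl.camera('scene');pills('scene',None,d);print(rot()[0])
go([450.5,327.5,82],q_down(near(np.radians(93.5))))"
```

```text
pill [282. 201.] at [448.3 326.9] size [83.9 41.3] short-yaw deg 93.5 z 29.3
pill [372. 186.] at [453.1 329.5] size [90.6 45.5] short-yaw deg 93.6 z 31.2
[451.80868709 327.50441022 201.76214534]
shift [-0.0016, 0.1198, -0.0002] turn [-0.002, -0.001, 0.002] rows>= 3
```

Call:
apply_moves(steps=[[[-0.002,0.05,0,0,0,0],[-0.002,0.09,0,0,0,0],[-0.002,0.115,0,0,0,0],[-0.002,0.119,0,0,0,0],[-0.002,0.119,0,0,0,0]]])

```text
time: 18.75
ee_pos: [450.8, 328.0, 83.9]
ee_rot: [0.708, -0.706, -0.022, 0.02]
contact_force: [0.1, -0.5, 0.1]
grip_width: 77.0
```

Call:
apply_moves(steps=[[[0,0,0,0,0,0],[0,0,0,0,0,0],[0,0,0,0,0,0],[0,0,0,0,0,0]]], fingers=-1, force=35)

```text
time: 19.15
ee_pos: [451.7, 328.7, 85.7]
ee_rot: [0.709, -0.705, -0.023, 0.019]
contact_force: [0.2, -0.9, 8.9]
grip_width: 39.5
```

```bash
python3 carry.py 85
```

```text
[-0.82  0.6   0.13  1.96 -0.13  0.59  1.03] 39.4955090717604 [451.6639495  328.73641296  85.73987201]
target [ 482.41765031 -145.46843853    0.        ]
shift [0.004, -0.2567, -0.4739] turn [-0.008, 1.476, 0.001] rows>= 11
```

Call:
apply_moves(steps=[[[0,-0.05,0,0,0,0],[0,-0.1,0,0,0,0],[0,-0.15,0,0,0.1,0],[0,-0.2,-0.01,0,0.23,0],[0,-0.25,-0.05,0,0.37,0],[0.001,-0.262,-0.1,0,0.51,0],[0.002,-0.262,-0.15,0,0.65,0],[0.002,-0.262,-0.2,0,0.79,0]]])

```text
time: 19.95
ee_pos: [463.4, 140.2, 348.5]
ee_rot: [0.663, -0.656, 0.253, -0.256]
contact_force: [1.5, -0.3, -0.1]
grip_width: 39.1
```

```bash
python3 carry.py 85
```

```text
[-0.78  0.16  0.44  1.87 -0.08  1.12  0.53] 39.12305344501391 [463.38335929 140.22363934 348.45681561]
target [ 482.41765031 -145.46843853    0.        ]
shift [0.2058, 0.0064, -0.1991] turn [-0.011, 0.681, -0.003] rows>= 6
```

Call:
apply_moves(steps=[[[0.035,0.002,-0.033,0,0.13,0],[0.07,0.002,-0.065,0,0.26,0],[0.105,0.002,-0.1,0,0.39,0],[0.14,0.003,-0.135,0,0.52,0],[0.175,0.004,-0.17,0,0.65,0],[0.206,0.004,-0.199,-0.01,0.68,0],[0.206,0.01,-0.199,-0.01,0.68,0],[0.206,0.04,-0.199,-0.01,0.68,0]]])

```text
time: 20.75
ee_pos: [484.1, -147.4, 308.9]
ee_rot: [0.539, -0.534, 0.46, -0.462]
contact_force: [0.6, 1.0, -1.6]
grip_width: 39.2
```

```bash
python3 -c "
from h import *
print(rot()[0],ctrl.get_obs()['grip_width']);t=binp(0,85,0);go([t[0],t[1],99],q_down(near(np.arctan2(HY[1],HY[0]))))"
```

```text
[ 484.1238248  -147.42055599  308.88853865] 39.20157590745531
shift [-0.0018, 0.2099, -0.0027] turn [-0.006, -0.003, -0.002] rows>= 5
```

Call:
apply_moves(steps=[[[-0.002,0.05,-0.002,-0.006,0,0],[-0.002,0.1,-0.002,-0.006,0,0],[-0.002,0.15,-0.002,-0.006,0,0],[-0.002,0.19,-0.002,-0.006,0,0],[-0.002,0.205,-0.002,-0.006,0,0],[-0.002,0.21,-0.002,-0.006,0,0],[-0.002,0.21,-0.002,-0.006,0,0]]])

```text
time: 21.45
ee_pos: [482.8, -144.9, 99.3]
ee_rot: [0.537, -0.536, 0.461, -0.46]
contact_force: [0.3, 0.0, -0.5]
grip_width: 39.3
```

Call:
apply_moves(steps=[[[0,0,0,0,0,0],[0,0,0,0,0,0],[0,0,0,0,0,0],[0,-0.04,0,0,0,0],[0,-0.09,0,0,0,0],[0,-0.14,0,0,0,0],[0,-0.19,0,0,0,0],[0,-0.22,0,0,0,0]]], fingers=0.45)

```text
time: 22.25
ee_pos: [483.4, -146.2, 323.2]
ee_rot: [0.538, -0.535, 0.46, -0.461]
contact_force: [0.3, 0.2, -0.4]
grip_width: 61.9
```

Run:
```python
from h import *
print(rot()[0])
i=ctrl.camera_info('wrist');w,d=ctrl.camera('wrist');np.savez('pics/w5.npz',p=w,d=d,**i);cv2.imwrite('pics/w5.png',w[:,:,::-1]);pills('wrist',i,d,33,52)
p,d=ctrl.camera('top');pills('top',None,d);P=cloud('wrist',np.load('pics/w5.npz')['d'],i)
Q=(P-binp(0,0,0));bx=Q@BX;by=Q@HY;
m=(bx<-70)&(bx>-260)&(P[...,2]>20);mm=m&(P[...,2]<140)
# rod region list
for nm,lo,hi in (('60-130',25,130),):
    k=mm&(P[...,2]>lo)
    l=cv2.connectedComponentsWithStats(k.astype(np.uint8))
    for j in range(1,l[0]):
        if l[2][j,4]>20:
            q=l[1]==j;print(l[3][j].round(),l[2][j,4],'bin x',np.nanpercentile(bx[q],[2,50,98]).round(),'y',np.nanpercentile(by[q],[2,50,98]).round(),'z',np.nanpercentile(P[q][:,2],[2,50,98]).round(1))
```

```text
[ 483.41777863 -146.17601143  323.21508518]
pill [279. 175.] at [ 481.2 -143.1] size [40.8 84.2] short-yaw deg 9.0 z 42.4
pill [354. 175.] at [ 566.1 -129.9] size [42.8 84.4] short-yaw deg 9.3 z 42.3
pill [424. 174.] at [ 652.4 -114.4] size [42.3 85. ] short-yaw deg 10.3 z 42.2
[278. 292.] 1438 bin x [-145. -121. -105.] y [ 65.  86. 108.] z [ 57.3  76.6 105.1]
[513. 340.] 548 bin x [-239. -230. -194.] y [-276. -260. -229.] z [ 28.2 122.  132.9]
[278. 342.] 248 bin x [-224. -223. -222.] y [77. 87. 96.] z [25.5 44.7 60.5]
```

View pics/w5.png

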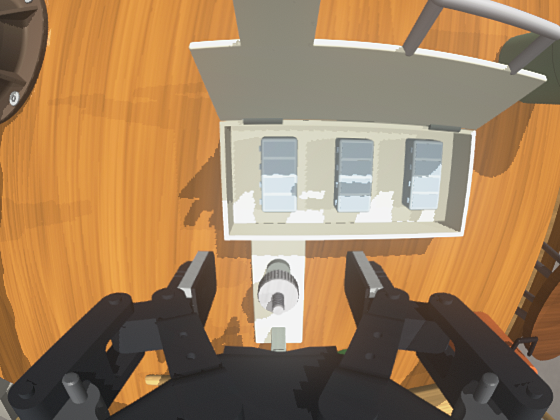

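All three pill boxes lie in the bin at (280,175), (354,175) and (424,175). The collar is at px (278,290) and the gauge post is partly hidden behind the gripper. I'll shift the wrist camera over the collar and pointer.

Run:
```python
from h import *
p,r=rot();i=ctrl.camera_info('wrist');R=np.array(i['R']);c=-R.T@np.array(i['t'])
print('cam in tool',r.inv().apply(c-p).round(1),'cam axis tool',r.inv().apply(R[2]).round(3))
off=c-p;off[2]=0
t=binp(-165,86,0)-off-BX*20*0;t[2]=300
print('cam above x=-165: TCP',t.round(1));go(t,r)
```

```text
cam in tool [-70.2 -69.1  -0.4] cam axis tool [ 0.278  0.961 -0.   ]
cam above x=-165: TCP [ 518.4 -377.8  300. ]
shift [0.234, 0.0233, -0.0018] turn [0.0, 0.0, 0.0] rows>= 5
```

Call:
apply_moves(steps=[[[0.05,0.005,0,0,0,0],[0.1,0.01,0,0,0,0],[0.15,0.015,0,0,0,0],[0.2,0.02,0,0,0,0],[0.234,0.023,0,0,0,0],[0.234,0.023,0,0,0,0],[0.234,0.023,0,0,0,0]]])

```text
time: 23.05
ee_pos: [519.6, -378.2, 299.2]
ee_rot: [0.538, -0.534, 0.46, -0.462]
contact_force: [1.4, -0.5, 0.2]
grip_width: 62.0
```

Run:
```python
from h import *
ds=[]
for k in range(4):
    i=ctrl.camera_info('wrist');w,d=ctrl.camera('wrist');ds.append(np.where(d>0,d,np.nan))
d=np.nan_to_num(np.nanmedian(ds,0));np.savez('pics/w6.npz',p=w,d=d,**i);print(rot()[0])
u,v=proj('wrist',binp(-165,86,80),i)[0].astype(int);print(u,v)
P=cloud('wrist',d,i);print('table',np.nanmedian(P[v-40:v+40,u-170:u-120,2]))
Q=P-binp(0,0,0);bx,by=Q@BX,Q@HY
x0,y0=u-75,v-75
cv2.imwrite('pics/w6.png',cv2.resize(w[max(y0,0):y0+150,x0:x0+150],(600,600),interpolation=cv2.INTER_CUBIC)[:,:,::-1]);print('crop',x0,max(y0,0))
for yy in range(max(y0,0)+4,y0+150,6):print(yy,[int(round(z)) if z==z else -9 for z in P[yy,x0:x0+150:6,2]])
```

```text
[ 520.74932274 -375.92734869  300.34828099]
274 117
table -0.5460036955602732
crop 199 42
46 [0, -1, 0, 0, -1, 0, 0, 0, 7, 8, 7, 8, 8, 7, 7, 8, 8, 7, 2, 0, -2, 0, 0, -1, 0]
52 [-1, 0, 0, -1, -1, -1, 0, 0, 7, 8, 8, 8, 77, 78, 75, 7, 7, 8, 3, -1, -1, 0, 0, 0, -1]
58 [-1, -1, -1, 0, 0, -1, -1, 0, 8, 7, 77, 77, 77, 77, 77, 77, 7, 8, 2, 0, -2, 0, -1, 0, 0]
64 [0, 0, -1, -1, -1, 0, -1, -1, 8, 77, 77, 77, 77, 90, 77, 77, 78, 8, 7, 0, 0, 0, -1, 0, 0]
70 [0, -1, -1, -1, 0, 0, -1, 0, 8, 78, 77, 77, 106, 106, 77, 77, 77, 8, 7, -1, 0, -1, -1, -1, -1]
76 [-1, -1, 0, -1, -1, 0, -1, -1, 8, 77, 77, 77, 105, 105, 77, 77, 77, 74, 7, 0, 0, -1, 0, 0, -1]
82 [0, -1, 0, 0, 0, -1, -1, 0, 7, 76, 77, 77, 76, 79, 77, 77, 77, 8, 3, -1, -1, 0, 0, 0, -1]
88 [0, 0, -1, 0, -1, -1, -1, 0, 8, 76, 77, 78, 77, 77, 77, 77, 77, 8, 2, -1, 0, -1, -1, 0, 0]
94 [1, 0, -2, 0, 0, -1, 0, -1, 8, 7, 77, 77, 77, 77, 77, 77, 8, 8, 3, 0, 0, 0, 0, -1, -1]
100 [0, 0, -1, 0, 0, 0, -1, 0, 8, 7, 8, 41, 76, 76, 73, 8, 8, 7, 0, -1, 0, 0, 0, 0, 0]
106 [-1, -1, -1, -1, 0, 0, 0, 0, 8, 8, 7, 7, 8, 8, 9, 8, 7, 8, 7, -1, 0, 0, -1, -1, -1]
112 [
[... 594 characters left out ...]
, 0, 0]
154 [-1, -1, 0, 0, 0, -1, 0, -1, 8, 7, 7, 7, 7, 7, 8, 8, 7, 7, 1, 0, -1, -1, 1, 0, 0]
160 [0, 0, 0, 0, 0, 0, -1, 0, 7, 7, 8, 8, 90, 90, 8, 8, 7, 8, -1, -1, 0, 0, 0, -1, -1]
166 [-1, -1, -1, -1, -1, -1, 0, -1, 7, 7, 8, 8, 91, 90, 8, 7, 8, 7, -1, 0, -1, 0, -1, 0, -1]
172 [-1, -1, -1, 0, 0, 0, -1, 0, 8, 8, 7, 7, 91, 91, 36, 8, 8, 7, 1, 0, -1, -2, -1, -1, 0]
178 [-1, 0, 0, -1, -1, -1, 0, 0, 7, 7, 92, 94, 93, 93, 93, 93, 8, 8, 0, 0, 0, -1, 0, -1, 0]
184 [0, 0, -1, -1, -1, -1, 0, -1, 8, 7, 95, 96, 96, 96, 96, 95, 8, 7, -1, 0, -1, -1, 0, -1, -1]
190 [-1, 0, -1, 0, 0, -1, 0, -1, 8, 8, 94, 118, 118, 118, 118, 95, 7, 7, -1, -1, 0, 0, 0, 0, 0]<stdin>:5: RuntimeWarning: All-NaN slice encountered
```

View pics/w6.png

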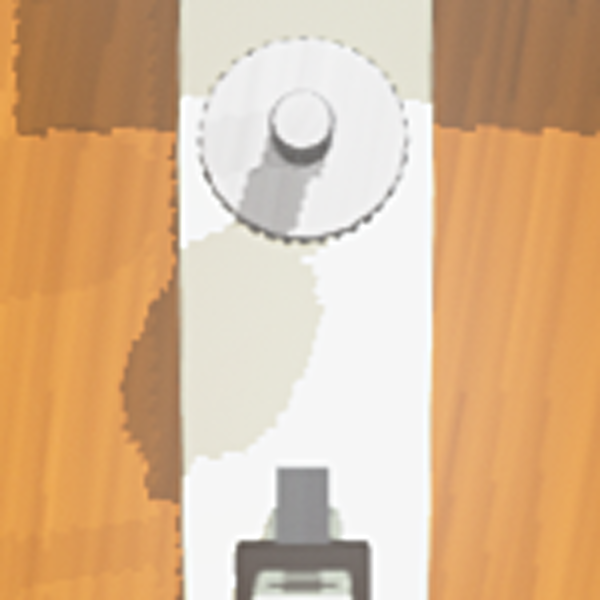

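Very clear view: collar at crop (303,140), rod top at (300,120), pointer at (302,500). Now the exact heights and axis.

```bash
cat > gauge.py <<'E'
from h import *
def measure(save=None,n=4):
    ds=[]
    for k in range(n):
        i=ctrl.camera_info('wrist');w,d=ctrl.camera('wrist');ds.append(np.where(d>0,d,np.nan))
    d=np.nan_to_num(np.nanmedian(ds,0))
    if save: np.savez(save,p=w,d=d,**i)
    an(w,d,i)
def an(w,d,i):
    P=cloud('wrist',d,i);Q=P-binp(0,0,0);bx,by,z=Q@BX,Q@HY,P[...,2]
    rm=(abs(bx+127)<12)&(abs(by-86)<12)&(z>100)&(z<112)
    rz=np.median(z[rm]);print('rod top',rz.round(2),'n',rm.sum(),'bin xy',bx[rm].mean().round(1),by[rm].mean().round(1))
    cm=(np.hypot(bx+127,by-86)<30)&(z>65)&(z<101)
    cz=np.median(z[cm]);top=cm&(abs(z-cz)<1.5);k=cv2.convexHull(np.argwhere(top)[:,::-1].astype(np.int32))
    c,wr,_=rays('wrist',k[:,0],i);X=c+wr*((cz-c[2])/wr[:,2])[:,None]
    (e,r)=cv2.minEnclosingCircle(X[:,:2].astype(np.float32));print('collar top',cz.round(2),top.sum(),'centre',np.round(e,1),'r',round(r,1))
    pm=(bx<-185)&(bx>-230)&(abs(by-86)<5)&(z>80)&(z<115)
    b=np.floor(bx[pm]).astype(int)
    for t in range(b.max(),b.max()-26,-3):
        q=(b<=t)&(b>t-3);
        if q.sum(): print('pointer bx',t,np.median(z[pm][q]).round(2),q.sum())
    tm=(abs(bx+165)<20)&(abs(by-86)<15)&(z<20);print('base',np.median(z[tm]).round(2));tb=(abs(bx+165)<30)&(abs(by-86)>45)&(abs(by-86)<90)&(z<15);print('table',np.median(z[tb]).round(2))
if __name__=='__main__': measure()
E
python3 - <<'E'
from gauge import *
a=np.load('pics/w6.npz');an(a['p'],a['d'],{k:a[k] for k in('fov_y','cx','cy','R','t')})
print(np.round(ctrl.get_obs()['q'],2),binp(-127,86,0))
E
```

```text
rod top 105.26 n 196 bin xy -127.8 86.0
collar top 77.14 1709 centre [ 501.3 -271.3] r 23.0
pointer bx -201 90.19 44
pointer bx -204 90.24 38
pointer bx -207 90.25 34
pointer bx -210 90.16 43
pointer bx -213 90.32 33
pointer bx -216 90.86 56
pointer bx -219 95.31 36
pointer bx -222 102.93 78
base 7.53
table -0.47
[ 0.08  0.53  0.73  1.58 -0.38  1.17  1.04] [ 500.96982137 -271.11005962    0.        ]
```

```bash
python3 -c "
from h import *
p,r=rot();go([501.3,-271.3,230],r*Ro.from_rotvec([0,1.15,0]));go([501.3,-271.3,230],q_down(near(BYAW)))"
```

```text
shift [-0.1062, 0.0706, -0.0038] turn [-0.0, 1.15, 0.0] rows>= 8
shift [-0.1062, 0.0706, -0.0038] turn [-0.005, 1.57, -0.009] rows>= 11
```

Call:
apply_moves(steps=[[[-0.03,0,-0.001,0,0.148,0],[-0.06,0.01,-0.002,0,0.296,0],[-0.09,0.02,-0.003,0,0.444,0],[-0.106,0.03,-0.004,0,0.592,0],[-0.106,0.04,-0.004,0,0.74,0],[-0.106,0.05,-0.004,0,0.888,0],[-0.106,0.06,-0.004,-0.003,1.036,-0.005],[-0.106,0.07,-0.004,-0.004,1.18,-0.007]]])

```text
time: 24.05
ee_pos: [501.5, -270.0, 230.5]
ee_rot: [-0.19, 0.188, -0.681, 0.682]
contact_force: [0.9, -0.4, -0.3]
grip_width: 61.8
```

Call:
apply_moves(steps=[[[0,0,0,0,0.148,0],[0,0,0,0,0.296,0],[0,0,0,0,0.444,0],[0,0,0,0,0.592,0],[0,0,0,0,0.74,0],[0,0,0,0,0.888,0],[0,0,0,0,1.036,0],[0,0,0,0,1.18,0]]])

```text
time: 24.85
ee_pos: [502.0, -268.5, 230.6]
ee_rot: [-0.222, 0.224, 0.672, -0.67]
contact_force: [0.1, -0.7, 0.2]
grip_width: 61.7
```

Call:
apply_moves(steps=[[[0,0,0,0,0.148,0],[0,0,0,0,0.296,0],[0,0,0,0,0.444,0],[0,0,0,0,0.592,0],[0,0,0,0,0.74,0],[0,0,0,0,0.74,0],[0,0,0,0,0.74,0]]])

```text
time: 25.55
ee_pos: [502.3, -267.6, 230.7]
ee_rot: [-0.449, 0.45, 0.547, -0.545]
contact_force: [-0.8, -0.0, -0.4]
grip_width: 62.0
```

```bash
python3 -c "
from h import *
p,r=rot();print(p,np.round(ctrl.get_obs()['q'],2),r.as_matrix().round(3).tolist());z=r.as_matrix()[:,2]
go([501.3,-271.3,126],q_down(np.arctan2(z[1],z[0])))"
```

```text
[ 502.25277234 -267.60567174  230.65045481] [-0.38  0.75  1.3   1.86 -0.8   1.17 -1.75] [[-0.193, 0.004, -0.981], [0.981, 0.002, -0.193], [0.001, -1.0, -0.004]]
shift [-0.0036, 0.1046, 0.0021] turn [0.004, 0.0, 0.001] rows>= 3
```

Call:
apply_moves(steps=[[[-0.003,0.03,0.002,0.004,0,0],[-0.004,0.06,0.002,0.004,0,0],[-0.004,0.09,0.002,0.004,0,0],[-0.004,0.105,0.002,0.004,0,0],[-0.004,0.105,0.002,0.004,0,0],[-0.004,0.105,0.002,0.004,0,0]]])

```text
time: 26.15
ee_pos: [501.7, -272.1, 126.5]
ee_rot: [-0.449, 0.449, 0.547, -0.546]
contact_force: [-0.4, 0.0, 0.6]
grip_width: 61.8
```

```bash
python3 -c "
from h import *
p,r=rot();print(p,np.round(ctrl.get_obs()['q'],2));z=r.as_matrix()[:,2]
go([501.3,-271.3,126],q_down(np.arctan2(z[1],z[0])))"
```

```text
[ 501.69594216 -272.08968015  126.52442029] [-0.29  0.86  1.15  1.95 -0.96  1.01 -1.63]
shift [0.0009, 0.0005, 0.0002] turn [0.001, 0.0, 0.0] rows>= 1
```

Aligned within a millimetre. I'll close on the collar, then turn it counter-clockwise (negative about tool y), rising 1.91 mm per rad.

Call:
apply_moves(steps=[[[0,0,0,0,0,0],[0,0,0,0,0,0],[0,0,0,0,0,0],[0,0,0,0,0,0]]], fingers=-1, force=40)

```text
time: 26.55
ee_pos: [501.5, -272.8, 128.3]
ee_rot: [-0.448, 0.449, 0.547, -0.546]
contact_force: [-3.1, 1.0, 7.5]
grip_width: 44.7
```

Call:
apply_moves(steps=[[[0,-0.0003,0,0,-0.14,0],[0,-0.0005,0,0,-0.28,0],[0,-0.0008,0,0,-0.42,0],[0,-0.0011,0,0,-0.56,0],[0,-0.0013,0,0,-0.7,0],[0,-0.0016,0,0,-0.84,0],[0,-0.0019,0,0,-0.98,0],[0,-0.0021,0,0,-1.1,0]]])

```text
time: 27.35
ee_pos: [502.4, -271.9, 130.7]
ee_rot: [-0.094, 0.096, 0.701, -0.7]
contact_force: [3.0, 2.4, -11.3]
grip_width: 44.4
```

```bash
cat > st.py <<'E'
from h import *
p,r=rot();o=ctrl.get_obs();z=r.as_matrix()[:,2];print(p.round(1),'q',np.round(o['q'],2),'yaw',np.arctan2(z[1],z[0]).round(3),'F',np.round(o['contact_force'],1),'T',np.round(o['ft_torque'],2),'w',o['grip_width'])
go([501.3,-271.3,p[2]],q_down(np.arctan2(z[1],z[0])))
E
python3 st.py
```

```text
[ 502.4 -271.9  130.7] q [-0.18  0.71  0.89  1.94 -0.74  0.86 -0.73] yaw -1.84 F [  3.    2.4 -11.3] T [ 0.32 -0.77 -0.04] w 44.36744526948361
shift [0.0012, -0.0, -0.0003] turn [0.001, -0.0, -0.003] rows>= 1
```

Call:
apply_moves(steps=[[[0,0,0,0,-0.14,0],[0,0,0,0,-0.28,0],[0,-0.0002,0,0,-0.42,0],[0,-0.0004,0,0,-0.56,0],[0,-0.0006,0,0,-0.7,0],[0,-0.0009,0,0,-0.84,0],[0,-0.0012,0,0,-0.98,0],[0,-0.0014,0,0,-1.1,0]]])

```text
time: 28.15
ee_pos: [502.1, -270.6, 132.7]
ee_rot: [0.289, -0.286, 0.646, -0.646]
contact_force: [-2.0, 6.0, -0.8]
grip_width: 44.9
```

```bash
python3 st.py
```

```text
[ 502.1 -270.6  132.7] q [-0.    0.6   0.59  1.92 -0.48  0.76  0.13] yaw -0.733 F [-2.   6.  -0.8] T [ 1.21  0.27 -0.11] w 44.92908667036473
shift [0.0011, -0.0, -0.0002] turn [-0.0, 0.0, -0.004] rows>= 1
```

Call:
apply_moves(steps=[[[0,0,0,0,-0.14,0],[0,-0.0003,0,0,-0.28,0],[0,-0.0006,0,0,-0.42,0],[0,-0.0009,0,0,-0.56,0],[0,-0.0012,0,0,-0.7,0],[0,-0.0014,0,0,-0.84,0],[0,-0.0017,0,0,-0.98,0],[0,-0.0019,0,0,-1.1,0]]])

```text
time: 28.95
ee_pos: [500.8, -270.3, 134.8]
ee_rot: [0.585, -0.583, 0.399, -0.398]
contact_force: [-3.7, 2.4, -3.5]
grip_width: 44.2
```

```bash
python3 st.py
```

```text
[ 500.8 -270.3  134.8] q [ 0.2   0.55  0.28  1.9  -0.22  0.72  0.99] yaw 0.372 F [-3.7  2.4 -3.5] T [ 0.68  0.7  -0.15] w 44.21123819395979
shift [0.0011, -0.0, 0.0001] turn [-0.001, 0.0, -0.003] rows>= 1
```

Call:
apply_moves(steps=[[[0,0,0,0,-0.14,0],[0,-0.0003,0,0,-0.28,0],[0,-0.0006,0,0,-0.42,0],[0,-0.0009,0,0,-0.56,0],[0,-0.0012,0,0,-0.7,0],[0,-0.0014,0,0,-0.84,0],[0,-0.0017,0,0,-0.98,0],[0,-0.0019,0,0,-1.1,0]]])

```text
time: 29.75
ee_pos: [499.9, -271.3, 136.9]
ee_rot: [0.707, -0.706, 0.033, -0.033]
contact_force: [-0.6, -0.6, -5.9]
grip_width: 44.7
```

```bash
python3 st.py
```

```text
[ 499.9 -271.3  136.9] q [ 0.42  0.54 -0.03  1.88  0.02  0.72  1.86] yaw 1.477 F [-0.6 -0.6 -5.9] T [-0.19  0.18 -0.05] w 44.69117218059508
shift [0.0014, -0.0, 0.0001] turn [-0.002, 0.0, -0.001] rows>= 1
```

Call:
apply_moves(steps=[[[0,0,0,0,-0.14,0],[0,-0.0003,0,0,-0.28,0],[0,-0.0006,0,0,-0.42,0],[0,-0.0009,0,0,-0.56,0],[0,-0.0012,0,0,-0.68,0],[0,-0.0012,0,0,-0.68,0]]])

```text
time: 30.35
ee_pos: [500.1, -272.2, 138.3]
ee_rot: [0.677, -0.677, -0.205, 0.205]
contact_force: [3.6, -0.9, -10.0]
grip_width: 44.6
```

```bash
python3 st.py
```

```text
[ 500.1 -272.2  138.3] q [ 0.56  0.55 -0.21  1.87  0.16  0.74  2.41] yaw 2.158 F [  3.6  -0.9 -10. ] T [-0.13 -0.76  0.11] w 44.551837655995655
shift [0.0015, 0.0, 0.0] turn [-0.001, -0.0, 0.0] rows>= 1
```

Call:
apply_moves(steps=[[[0,0,0,0,0,0],[0,0,0,0,0,0],[0,0,0,0,0,0],[0,-0.04,0,0,0,0],[0,-0.08,0,0,0,0],[0,-0.12,0,0,0.148,0],[0,-0.16,0,0,0.296,0],[0,-0.162,0,0,0.444,0]]], fingers=0.45)

```text
time: 31.15
ee_pos: [502.1, -273.0, 306.4]
ee_rot: [-0.704, 0.707, 0.051, -0.045]
contact_force: [-0.5, 0.5, -1.5]
grip_width: 62.2
```

Call:
apply_moves(steps=[[[0,0,0,0,0.148,0],[0,0,0,0,0.296,0],[0,0,0,0,0.444,0],[0,0,0,0,0.592,0],[0,0,0,0,0.74,0],[0,0,0,0,0.888,0],[0,0,0,0,1.036,0],[0,0,0,0,1.18,0]]])

```text
time: 31.95
ee_pos: [502.0, -272.9, 306.8]
ee_rot: [0.612, -0.611, 0.351, -0.358]
contact_force: [-0.1, -0.8, 0.5]
grip_width: 62.4
```

```bash
python3 st.py; python3 -c "
from h import *
go([520.7,-376,300],q_down(.155))"
```

```text
[ 502.  -272.9  306.8] q [ 0.33  0.34  0.1   1.72 -0.04  1.08  0.96] yaw 0.52 F [-0.1 -0.8  0.5] T [-0.04  0.05  0.  ] w 62.37382559912575
shift [-0.0017, -0.0, 0.0002] turn [-0.006, -0.0, 0.007] rows>= 1
shift [0.0987, 0.0073, -0.035] turn [-0.008, 0.365, 0.006] rows>= 3
```

Call:
apply_moves(steps=[[[0.035,0.003,-0.012,0,0.13,0],[0.07,0.007,-0.025,0,0.26,0],[0.099,0.007,-0.035,-0.008,0.365,0.006],[0.099,0.007,-0.035,-0.008,0.365,0.006],[0.099,0.007,-0.035,-0.008,0.365,0.006]]])

```text
time: 32.45
ee_pos: [520.7, -376.4, 300.2]
ee_rot: [-0.537, 0.537, -0.46, 0.46]
contact_force: [-0.1, 0.9, 0.0]
grip_width: 61.8
```

```bash
python3 gauge.py; python3 st.py
```

```text
rod top 104.96 n 195 bin xy -127.8 86.4
collar top 86.65 1894 centre [ 500.9 -271.7] r 23.0
pointer bx -201 90.0 34
pointer bx -204 90.01 39
pointer bx -207 90.03 38
pointer bx -210 90.06 33
pointer bx -213 90.02 44
pointer bx -216 90.68 44
pointer bx -219 95.01 44
pointer bx -222 104.48 77
base 7.28
table -0.74
[ 521.1 -374.9  300.6] q [ 0.4   0.47  0.21  1.54 -0.1   1.14  0.79] yaw 0.157 F [-0.2  0.5  0.5] T [ 0.07 -0.03 -0.02] w 62.043540112198954
shift [-0.1054, 0.0, -0.0034] turn [-0.0, 0.0, -0.0] rows>= 3gauge.py:6: RuntimeWarning: All-NaN slice encountered
  d=np.nan_to_num(np.nanmedian(ds,0))
```

Call:
apply_moves(steps=[[[-0.04,0.03,-0.001,0,0,0],[-0.08,0.06,-0.002,0,0,0],[-0.105,0.075,-0.003,0,0,0],[-0.105,0.11,-0.003,0,0,0],[-0.105,0.15,-0.003,0,0,0],[-0.105,0.163,-0.003,0,0,0],[-0.105,0.163,-0.003,0,0,0],[-0.105,0.163,-0.003,0,0,0]]])

```text
time: 33.45
ee_pos: [502.3, -271.9, 138.9]
ee_rot: [0.538, -0.537, 0.459, -0.46]
contact_force: [0.2, -0.6, 0.2]
grip_width: 61.9
```

```bash
python3 st.py
```

```text
[ 502.3 -271.9  138.9] q [ 0.29  0.54  0.15  1.89 -0.12  0.72  0.67] yaw 0.157 F [ 0.2 -0.6  0.2] T [-0.01  0.01 -0.01] w 61.85355898561882
shift [-0.0008, -0.0, -0.0009] turn [-0.001, -0.0, 0.0] rows>= 1
```

Call:
apply_moves(steps=[[[0,0,0,0,0,0],[0,0,0,0,0,0],[0,0,0,0,0,0],[0,0,0,0,0,0]]], fingers=-1, force=40)

```text
time: 33.85
ee_pos: [501.5, -272.8, 141.1]
ee_rot: [0.537, -0.537, 0.459, -0.46]
contact_force: [-6.8, 0.9, 12.0]
grip_width: 44.4
```

```bash
python3 st.py
```

```text
[ 501.5 -272.8  141.1] q [ 0.29  0.53  0.16  1.89 -0.12  0.73  0.67] yaw 0.156 F [-6.8  0.9 12. ] T [0.15 1.89 0.02] w 44.449413391397094
shift [-0.0015, -0.0, 0.0] turn [-0.001, -0.0, 0.001] rows>= 1
```

Call:
apply_moves(steps=[[[0,-0.0003,0,0,-0.15,0],[0,-0.0006,0,0,-0.3,0],[0,-0.0009,0,0,-0.45,0],[0,-0.0012,0,0,-0.6,0],[0,-0.0014,0,0,-0.75,0],[0,-0.0017,0,0,-0.9,0],[0,-0.002,0,0,-1.05,0],[0,-0.0022,0,0,-1.19,0]]])

```text
time: 34.65
ee_pos: [502.5, -271.9, 143.9]
ee_rot: [0.703, -0.703, 0.076, -0.078]
contact_force: [4.6, 3.4, -12.4]
grip_width: 44.4
```

```bash
python3 st.py
```

```text
[ 502.5 -271.9  143.9] q [ 0.53  0.54 -0.17  1.87  0.13  0.75  1.64] yaw 1.353 F [  4.6   3.4 -12.4] T [ 0.66 -0.93 -0.06] w 44.36533793607989
shift [-0.0013, -0.0, 0.0003] turn [-0.0, -0.0, 0.003] rows>= 1
```

Call:
apply_moves(steps=[[[0,0,0,0,0,0],[0,0,0,0,0,0],[0,0,0,0,0,0],[0,-0.04,0,0,0,0],[0,-0.08,0,0,0,0],[0,-0.12,0,0,0.148,0],[0,-0.156,0,0,0.296,0],[0,-0.156,0,0,0.444,0]]], fingers=0.45)

```text
time: 35.45
ee_pos: [504.0, -272.9, 306.1]
ee_rot: [-0.668, 0.668, -0.228, 0.237]
contact_force: [0.8, 0.1, -1.4]
grip_width: 62.1
```

```bash
python3 -c "
from h import *
go([520.7,-376,300],q_down(.155))"
```

```text
shift [0.0771, 0.0067, -0.0704] turn [-0.009, 0.745, 0.01] rows>= 5
```

Call:
apply_moves(steps=[[[0.02,0.003,-0.02,0,0.148,0],[0.04,0.005,-0.035,0,0.296,0],[0.06,0.007,-0.05,0,0.444,0],[0.077,0.007,-0.07,-0.008,0.592,0.01],[0.077,0.007,-0.07,-0.008,0.745,0.01],[0.077,0.007,-0.07,-0.008,0.745,0.01],[0.077,0.007,-0.07,-0.008,0.745,0.01]]])

```text
time: 36.15
ee_pos: [521.1, -375.0, 300.0]
ee_rot: [0.538, -0.538, 0.459, -0.459]
contact_force: [-0.8, 0.5, 0.2]
grip_width: 61.8
```

```bash
python3 gauge.py 2>/dev/null; python3 -c "
from h import *
import gauge
i=ctrl.camera_info('scene');p,d=ctrl.camera('scene');cv2.imwrite('pics/s2.png',cv2.resize(p[130:300,120:420],(750,425),interpolation=cv2.INTER_CUBIC)[:,:,::-1])
i=ctrl.camera_info('wrist');w,d=ctrl.camera('wrist');pills('wrist',i,d,33,52)
go(bar(1.97)+[0,0,54+80],q_down(near(BYAW)))"
```

```text
rod top 104.95 n 202 bin xy -128.2 86.4
collar top 88.74 1951 centre [ 500.8 -272. ] r 23.0
pointer bx -201 89.83 33
pointer bx -204 89.8 34
pointer bx -207 89.88 43
pointer bx -210 89.9 33
pointer bx -213 89.69 43
pointer bx -216 89.9 45
pointer bx -219 94.91 38
pointer bx -222 102.86 87
base 7.06
table -0.92
shift [-0.3734, -0.0608, 0.1381] turn [-0.001, -1.569, 0.0] rows>= 11
```

View pics/s2.png

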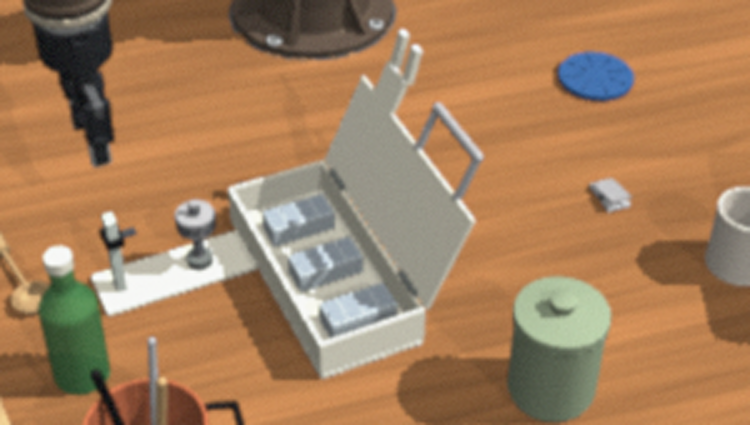

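Collar top reads 88.74 against the pointer's mid-height of 88.8, so it is level. All three boxes are in the bin. Next I'll fold the lid down.

Call:
apply_moves(steps=[[[-0.03,-0.03,0.012,0,-0.148,0],[-0.07,-0.06,0.025,0,-0.296,0],[-0.11,-0.06,0.04,0,-0.444,0],[-0.15,-0.061,0.055,0,-0.592,0],[-0.19,-0.061,0.07,0,-0.74,0],[-0.23,-0.061,0.085,0,-0.888,0],[-0.27,-0.061,0.1,0,-1.036,0],[-0.31,-0.061,0.115,0,-1.18,0]]], fingers=-0.06)

```text
time: 37.25
ee_pos: [586.2, -49.5, 361.4]
ee_rot: [0.703, -0.702, 0.08, -0.081]
contact_force: [0.6, -1.1, -0.3]
grip_width: 40.2
```

```bash
python3 -c "
from h import *
print(np.round(ctrl.get_obs()['q'],2));go(bar(1.97)+[0,0,54+60],q_down(near(BYAW)))"
```

```text
[ 0.17  0.35 -0.24  1.57  0.09  1.24  1.26]
shift [-0.002, 0.0206, 0.0657] turn [-0.0, -0.382, 0.001] rows>= 3
```

Call:
apply_moves(steps=[[[0,0.01,0.03,0,-0.14,0],[-0.001,0.02,0.067,0,-0.28,0],[-0.002,0.021,0.067,0,-0.382,0],[-0.002,0.021,0.067,0,-0.382,0],[-0.002,0.021,0.067,0,-0.382,0]]])

```text
time: 37.75
ee_pos: [599.4, 15.2, 340.6]
ee_rot: [-0.705, 0.705, 0.054, -0.053]
contact_force: [-0.8, -0.4, 0.2]
grip_width: 40.3
```

```bash
python3 -c "
from h import *
print(rot()[0]);i=ctrl.camera_info('wrist');w,d=ctrl.camera('wrist');cv2.imwrite('pics/w7.png',w[:,:,::-1]);P=cloud('wrist',d,i)
Q=P-H;m=(P[...,2]>215)&(P[...,2]<250)&(abs(Q@HY+55)<30);print(m.sum(),'bar top pts along BX',np.nanpercentile(Q[m]@BX,[2,50,98]),'z',np.nanpercentile(P[m][:,2],[50,98]),'TCP BX',(rot()[0]-H)@BX,bar(1.97))
go(bar(1.97)+[0,0,57],q_down(near(BYAW)))"
```

```text
[599.40147764  15.22627783 340.5807863 ]
1788 bar top pts along BX [72.495358   78.27835733 83.963696  ] z [229.28560177 230.9258661 ] TCP BX 75.49271985419063 [599.11905643  14.99008568 226.89886013]
shift [-0.0004, 0.0568, 0.0001] turn [0.001, -0.005, 0.002] rows>= 2
```

View pics/w7.png

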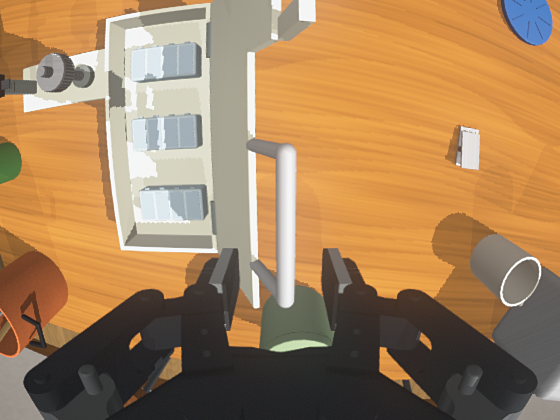

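The bar at (285,150–305) lies centred between the jaws. I'll descend and pinch it.

Call:
apply_moves(steps=[[[0,0.03,0.002,0,-0.005,0],[0,0.055,0.002,0,-0.005,0],[0,0.057,0.002,0,-0.005,0],[0,0.057,0.002,0,-0.005,0]]])

```text
time: 38.2
ee_pos: [599.3, 16.0, 284.0]
ee_rot: [-0.705, 0.705, 0.054, -0.053]
contact_force: [-0.5, 0.8, 0.0]
grip_width: 40.0
```

Call:
apply_moves(steps=[[[0,0,0,0,0,0],[0,0,0,0,0,0],[0,0,0,0,0,0],[0,0,0,0,0,0]]], fingers=-1, force=40)

```text
time: 38.6
ee_pos: [600.0, 16.7, 285.8]
ee_rot: [-0.705, 0.705, 0.055, -0.052]
contact_force: [-1.2, 0.8, 7.2]
grip_width: 10.2
```

```bash
sed -i 's/-\[0,0,54\]-H/-[0,0,58]-H/; s/+\[0,0,54\]-p/+[0,0,58]-p/' arc.py; python3 arc.py 0.2
```

```text
[600.   16.7 285.8] F [-1.2  0.8  7.2] 10.22716910513416
angle 1.9756962455405989 rad 186.51194407497863
1.89 [-0.001, -0.005, -0.016]
1.8 [-0.001, -0.01, -0.032]
1.71 [-0.001, -0.013, -0.048]
1.62 [-0.001, -0.015, -0.065]
1.53 [-0.001, -0.015, -0.082]
1.44 [-0.001, -0.014, -0.098]
1.35 [-0.001, -0.011, -0.115]
1.26 [-0.001, -0.007, -0.131]
1.17 [-0.001, -0.002, -0.146]
1.08 [-0.001, 0.005, -0.162]
0.99 [-0.001, 0.013, -0.176]
0.9 [-0.001, 0.023, -0.19]
0.81 [-0.001, 0.034, -0.202]
0.72 [-0.001, 0.046, -0.214]
0.63 [-0.001, 0.058, -0.225]
0.54 [-0.001, 0.072, -0.234]
0.45 [-0.001, 0.087, -0.242]
0.36 [-0.001, 0.102, -0.249]
0.27 [-0.001, 0.118, -0.255]
0.2 [-0.001, 0.129, -0.258]
```

Call:
apply_moves(steps=[[[0,-0.005,-0.016,0,0,0],[0,-0.01,-0.032,0,0,0],[0,-0.013,-0.048,0,0,0],[0,-0.015,-0.065,0,0,0],[0,-0.015,-0.082,0,0,0],[0,-0.014,-0.098,0,0,0],[0,-0.011,-0.115,0,0,0],[0,-0.011,-0.115,0,0,0]]])

```text
time: 39.4
ee_pos: [618.0, -99.5, 297.7]
ee_rot: [-0.704, 0.706, 0.055, -0.051]
contact_force: [0.1, -4.7, 3.9]
grip_width: 10.3
```

```bash
python3 arc.py 0.2
```

```text
[618.  -99.5 297.7] F [ 0.1 -4.7  3.9] 10.287209787907578
angle 1.330284145229684 rad 186.1916456417872
1.24 [-0.001, 0.005, -0.016]
1.15 [-0.001, 0.011, -0.031]
1.06 [-0.001, 0.018, -0.046]
0.97 [-0.001, 0.027, -0.061]
0.88 [-0.001, 0.037, -0.074]
0.79 [-0.001, 0.048, -0.087]
0.7 [-0.001, 0.06, -0.098]
0.61 [-0.001, 0.073, -0.109]
0.52 [-0.001, 0.087, -0.118]
0.43 [-0.001, 0.101, -0.126]
0.34 [-0.001, 0.117, -0.132]
0.25 [-0.001, 0.132, -0.137]
0.2 [-0.001, 0.141, -0.14]
```

Call:
apply_moves(steps=[[[0,0.005,-0.016,0,0,0],[0,0.011,-0.031,0,0,0],[0,0.018,-0.046,0,0,0],[0,0.027,-0.061,0,0,0],[0,0.037,-0.074,0,0,0],[0,0.048,-0.087,0,0,0],[0,0.06,-0.098,0,0,0],[0,0.06,-0.098,0,0,0]]])

```text
time: 40.2
ee_pos: [633.4, -198.8, 235.5]
ee_rot: [-0.704, 0.706, 0.054, -0.05]
contact_force: [4.4, -0.8, -4.6]
grip_width: 10.6
```

```bash
python3 arc.py 0.1
```

```text
[ 633.4 -198.8  235.5] F [ 4.4 -0.8 -4.6] 10.570406735887161
angle 0.6819247956805783 rad 184.76613204828203
0.59 [-0.001, 0.013, -0.01]
0.5 [-0.001, 0.027, -0.019]
0.41 [-0.001, 0.042, -0.027]
0.32 [-0.001, 0.057, -0.033]
0.23 [-0.001, 0.073, -0.038]
0.14 [-0.001, 0.09, -0.041]
0.1 [-0.001, 0.097, -0.042]
```

Call:
apply_moves(steps=[[[0,0.013,-0.01,0,0,0],[0,0.027,-0.019,0,0,0],[0,0.042,-0.027,0,0,0],[0,0.057,-0.033,0,0,0],[0,0.068,-0.037,0,0,0],[0,0.073,-0.038,0,0,0],[0,0.073,-0.038,0,0,0]]])

```text
time: 40.9
ee_pos: [639.3, -236.7, 161.4]
ee_rot: [-0.704, 0.706, 0.054, -0.05]
contact_force: [1.8, 0.7, -4.9]
grip_width: 10.2
```

```bash
python3 arc.py 0.1
```

```text
[ 639.3 -236.7  161.4] F [ 1.8  0.7 -4.9] 10.23485258374735
angle 0.22625811452419348 rad 184.93471894568748
0.14 [-0.001, 0.016, -0.003]
0.1 [-0.001, 0.023, -0.004]
```

Call:
apply_moves(steps=[[[0,0.002,0,0,0,0],[0,0.004,-0.001,0,0,0],[0,0.006,-0.001,0,0,0],[0,0.008,-0.002,0,0,0],[0,0.008,-0.002,0,0,0],[0,0.008,-0.002,0,0,0]]])

```text
time: 41.5
ee_pos: [639.6, -238.6, 153.4]
ee_rot: [-0.704, 0.706, 0.054, -0.05]
contact_force: [0.1, 2.0, 2.2]
grip_width: 10.3
```

Call:
apply_moves(steps=[[[0,0.002,0,0,0,0],[0,0.003,0,0,0,0],[0,0.004,0,0,0,0],[0,0.004,0,0,0,0]]])

```text
time: 41.9
ee_pos: [639.7, -239.3, 149.2]
ee_rot: [-0.704, 0.706, 0.054, -0.05]
contact_force: [0.6, -2.2, 0.5]
grip_width: 10.4
```

```bash
python3 arc.py 0.1
```

```text
[ 639.7 -239.3  149.2] F [ 0.6 -2.2  0.5] 10.388749393810809
angle 0.15903441182571823 rad 184.9056420130447
0.1 [-0.001, 0.011, -0.002]
```

Call:
apply_moves(steps=[[[0,0.001,0,0,0,0],[0,0.002,0,0,0,0],[0,0.002,0,0,0,0]]])

```text
time: 42.2
ee_pos: [639.8, -239.5, 147.6]
ee_rot: [-0.704, 0.707, 0.054, -0.05]
contact_force: [-1.2, -0.5, 5.6]
grip_width: 10.4
```

Call:
apply_moves(steps=[[[0,0.001,0,0,0,0],[0,0.002,0,0,0,0],[0,0.002,0,0,0,0]]])

```text
time: 42.5
ee_pos: [639.8, -239.6, 147.3]
ee_rot: [-0.704, 0.707, 0.054, -0.05]
contact_force: [-6.9, 1.4, 16.6]
grip_width: 10.5
```

Contact: the bar stopped at 147.3 while the force rose to 17 N. I'll release, retreat and check.

Call:
apply_moves(steps=[[[0,0,0,0,0,0],[0,0,0,0,0,0],[0,0,0,0,0,0],[0,0,0,0,0,0],[0,-0.04,0,0,0,0],[0,-0.08,0,0,0,0],[0,-0.12,0,0,0,0],[0,-0.16,0,0,0,0]]], fingers=-0.06)

```text
time: 43.3
ee_pos: [638.6, -238.8, 308.6]
ee_rot: [-0.704, 0.707, 0.054, -0.05]
contact_force: [0.5, -1.1, -0.2]
grip_width: 40.1
```

Run:
```python
from h import *
print(rot()[0])
i=ctrl.camera_info('wrist');w,d=ctrl.camera('wrist');cv2.imwrite('pics/w8.png',w[:,:,::-1]);P=cloud('wrist',d,i);Q=P-H
bx,by,z=Q@BX,Q@HY,P[...,2]
m=(bx<-5)&(bx>-125)&(abs(by)<135)&(z>50)&(z<110)
A=np.c_[bx[m],by[m],np.ones(m.sum())];s=np.linalg.lstsq(A,z[m],rcond=None)[0];print('lid slope',np.arctan(-s[0]),s)
for x in range(-210,-130,8):
    k=(abs(bx-x)<4)&((abs(by-100)<6)|(abs(by-72)<6))&(z>60);print(x,np.median(z[k]).round(1) if k.sum() else None,k.sum())
p,d=ctrl.camera('scene');cv2.imwrite('pics/s3.png',cv2.resize(p[160:290,130:310],(720,520),interpolation=cv2.INTER_CUBIC)[:,:,::-1])
```

```text
[ 638.59529004 -238.84716295  308.63083051]
lid slope 0.16465775419599368 [-1.66162148e-01  7.21124586e-04  6.30133408e+01]
-210 96.6 242
-202 96.7 241
-194 96.8 239
-186 96.9 246
-178 96.9 251
-170 95.7 233
-162 90.1 229
-154 88.6 226
-146 87.2 221
-138 86.0 218
```

View pics/s3.png

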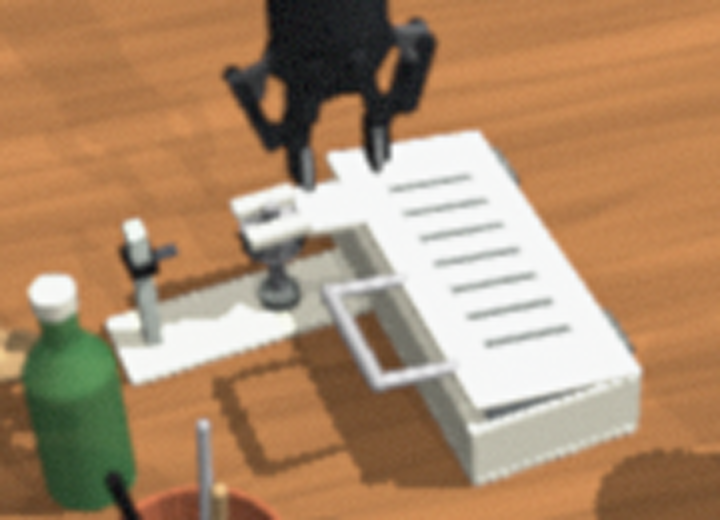

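View pics/w8.png

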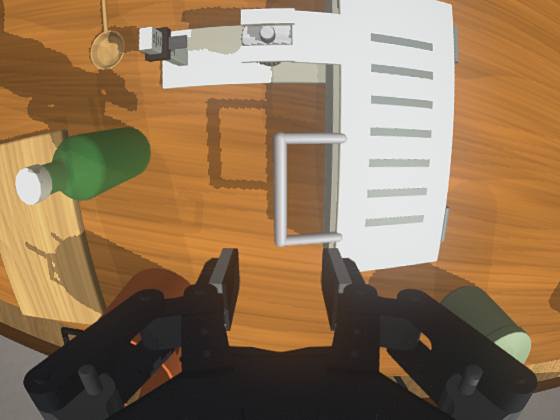

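```bash
python3 -c "
from plant import ctrl
print(ctrl.job_done())"
```

```text
the job is handed in; nothing more can be done
None
```

The job is done and handed in at about 43 s of the 210 s allowed. I folded the lid open to about 1.98 rad, laid the three pill boxes that were present side by side in the bin, and turned the collar about 6.3 rad. I then folded the lid back down until its fork rested on the collar.

**Last checks:**
- **Collar height:** its top face read 88.7 mm against 88.8 mm for the pointer's mid-thickness, in the same wrist view. The two camera heights are about 0.9 mm low in absolute terms, but the offset is the same for both.
- **Pill boxes:** I saw all three inside the bin before shutting the lid, aligned to within about 1.5° and with roughly 45 mm gaps between them.
- **Lid:** it sits at 0.165 rad, which puts the fork's underside at about 90.0 mm against the collar's top at about 89.8 mm. The prongs lie flat and straddle the rod. When pressed down, the lid stopped moving as the force rose to 17 N.
- **Everything else:** the gripper is about 150 mm above the lid and touching nothing. The gauge pointer and the other items in view looked unmoved by eye; I only measured the pointer's height.

No check failed. The wrist and top cameras disagreed by about 2 mm on the pill positions, which made no difference to the grips. I saw no knocked box and no slackened grip.

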